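# Lock the spoon rack's end stop into the drawer rail

## Task

Take the orange-handled twist stud from its grey stowage block, lower its foot into the slot of the drawer's aluminium rail and slide it along until it pushes the spoon rack's red sprung bumper in by about 5 mm, well short of bottoming. Holding it there, press the stud down against the spring strip, twist it a quarter turn so its foot lies across the slot, and let it rise so the grooves catch both rail lips; leave it locked there, bumper still pushed in. Work gently, never forcing the stud against the rail, and leave the other things in the drawer where they are.

Things in the scene. Friction and masses are not known exactly. Their poses are not given: they have to be found in the camera images.
- stud_grip (a point): Centre of the orange grip bar's gripping height on the loose twist stud (60 g, 68.5 mm tall, upright), 54.5 mm above its foot's underside, on its axis. z up, y along bar and foot, x across. Bar 26 (y) x 14 (x) mm, 43 mm tall: 29 mm below to 14 mm above this point. Below it a round black disc, 30 mm across, 6 mm thick. A half turn gives the same stud.
- stud_foot (a point): Middle of the underside of the stud's steel foot, same axes. Foot 34 mm (y) x 11 mm (x) x 6 mm, with a horn 6 mm long, 3 mm high on top at each end, leaving a groove between horn and neck (10 mm across). The black disc's underside is 19.5 mm above this point.
- block: Fixed grey stowage block, 60 x 64 mm, 20 mm high, origin at centre of underside; place and yaw vary. Its pocket (15.5 x 38.5 mm, long side along y, 17 mm deep) holds the stud's foot at the start; lift the stud straight up.
- rail: Fixed aluminium C-channel rail on the drawer floor, 46 mm wide (x), 260 mm long (y), 28 mm high; origin at centre of underside, z up; place and yaw vary. Slot in its top runs along y, centred, 14 mm wide. Lip edges are turned down, ending 20 mm above the origin; channel 40 mm wide inside. Let the stud in between y = -100 and -45 mm. Over 55 N between stud and rail counts as forced.
- strip_top (a point): Top of the black spring strip in the channel, at the rail's middle, 16 mm above rail's origin; same along all the rail. Yields at about 8 N, gains 1.5 N/mm, 10 mm travel. Heights of stud_grip above rail's origin: foot resting on the strip 70.5 mm; to turn, below 65 mm (64 is good, about 17 N; at 63 the disc meets the rail); turned and locked, grooves on the lip edges, 68.5 mm.
- bumper (a joint): Travel (m) of the red sprung bumper of the white six-slot spoon rack fixed astride the rail: 0 untouched, grows towards the rail's +y; gives at 2 N, gains 0.4 N/mm, bottoms at 14 mm. Its face (26 wide, 29 to 42 mm above rail's origin) looks to -y, over the slot, 75 mm before the 107 mm tall rack; the disc meets it. Its place is not measured: y = +5 to +60 mm on the rail, found by feel.
- plate: Bystander: loose mint divided plate with clear cover, 154 x 194 mm, 30 mm high, origin at centre of underside; behind the rail.
- potlid: Bystander: loose small aluminium pot lid, 120 mm across, 36 mm high, origin at centre of underside.
- spoon: Bystander: loose plastic spoon with blue handle, 150 mm long.
- cup: Bystander: loose yellow cup, 64 mm across, 70 mm high, origin at centre of underside.
- bowl: Bystander: loose navy bowl, 84 mm across, 40 mm high, origin at centre of underside.
- jar: Bystander: loose glass jar with white cap, 56 mm across, 70 mm high, origin at centre of underside.
Mind the look-alikes: they are no part of the job. Leave any blue or pink look-alike of the part that bears stud_grip alone.

How it is judged:
On the way, in this order (a step that is already met when the one before it is completed fails the run):
1. the stud's foot is down in the slot, in line with it (z of stud_grip in the frame of rail below 0.0735 m and x of stud_grip in the frame of rail between -0.005 and 0.005 m and angle between the y axis of stud_grip and the y axis of rail, either way round below 0.25 rad), for 0.1 s.
2. with its foot in the slot the stud pushes the bumper in (z of stud_grip in the frame of rail below 0.0735 m and value of joint bumper above 0.0015 m), for 0.1 s.
At the end, for the whole second after the job is handed in: The stud stands locked in the rail: foot across the slot within 0.25 rad, upright within 0.12 rad, grip point 66.5 to 70.5 mm above the rail's underside (lip edges in the grooves) and within 4 mm of the slot's centre line, at rest, with the bumper still pushed in by 1.5 to 10 mm (z of stud_grip in the frame of rail between 0.0665 and 0.0705 m and x of stud_grip in the frame of rail between -0.004 and 0.004 m and angle between the y axis of stud_grip and the x axis of rail, either way round below 0.25 rad and angle between stud_grip's own z axis and vertical below 0.12 rad and value of joint bumper between 0.0015 and 0.01 m and linear speed of stud below 0.02 m/s); the robot touches nothing.
It fails at once if the stud is forced against the rail (over 55 N) (contact force between stud and rail above 55 N).
It fails at once if the bumper is driven to its end (over 13 mm) (value of joint bumper above 0.013 m).
It fails at once if a bystander is shifted more than 15 mm (distance of any of plate, potlid, spoon, cup, bowl, jar from where it was at the start of the episode above 0.015 m).
It also fails if it takes over 67 s, if anything falls off the work surface, if the arm or the gripper's body presses on something with over 40 N, if the wrist force passes 120 N, or if a joint passes its speed limit or range.

## Robot

A 7-joint arm with a two-finger parallel gripper is mounted at the origin on the work surface. World frame = base frame: x ahead of the robot, y to its left, z up, the work surface at z = 0. Lengths are in m, angles in rad, forces in N, time in s.
With the tool pointing down it reaches from about 0.35 to 0.775 m from the base axis. Payload 3.1 kg.
Tool frame: the origin (TCP) lies at the very end of the fingers, on their centre line; the grasp point (between the pads) lies 19 mm behind it; y points along the fingers, x is the direction in which the jaws open and shut, and the axes are right-handed (so a half turn about y gives the same grasp; the last joint's range is limited). The gripper opens to 85 mm and grips with 20 to 120 N. Pads are 22 mm wide; open, the fingers measure 114 mm over their backs; the gripper's body (76 mm by 85 mm) begins 54 mm behind the grasp point. The pads swing forward as they close: fully open they stand 13 mm farther back than shut.
Start: joints at [-1.252, 0.311, 0.014, 1.512, -0.004, 1.319, -0.027], TCP at [0.194, 0.515, 0.231] pointing down, gripper open.
Joint ranges: [-2.7, 2.7], [-0.3, 1.91], [-1.27, 1.3], [0.12, 2.57], [-1.44, 4.58], [0.2, 2.03], [-3.05, 3.05]. Speed limits (rad/s): [2.79, 2.79, 3.14, 3.14, 3.14, 3.14, 3.14].

## Interface

Orientations are given as a 3x3 rotation matrix whose columns are the frame's x, y, z axes.
In Python, from workcell import manip gives the robot as it stands. The module is installed in compiled form; this text tells all that it offers.
- The arm moves only by the tool arm_command, never from a script. Its argument "motion" is text: rows parted by semicolons, each of 6 numbers parted by spaces: the shift along the tool's x, y, z in mm, then the turn, a rotation vector about the tool's x, y, z in rad. In form: x y z ax ay az; .... A call has 1 to 10 rows; each row is the pose to reach, as a shift and turn from the pose commanded when the call began, along the tool's axes at that moment; what a row does not reach only later rows make up. A row lasts 1/8 s, in which the tool goes at most 62.5 mm and 10.7 degrees, less where a joint would pass 70% of its speed; a pose out of reach is approached as far as the arm can. A call with a gripper value outside its range is refused whole. "claw" is the opening, from 0 (shut) to 1 (fully open), set as the call begins (left out, the last holds). The fingers move at their own pace and stop on an object; the grip force is fixed at half the most. Time passes only in rows, so rows that repeat a pose let the fingers close. It gives the time, the measured TCP pose, the force and the opening at its end, in the units of the state.
- manip.state(): the state, without advancing time (a new reading comes with each control period).
- manip.get_image(name): name is "scene" or "top" or "wrist"; returns (picture, depth): 480x640x3 uint8, red, green, blue; 480x640 float32, m along the optical axis (not along the pixel's ray), 0 where there is no reading.
- manip.camera_info(name): a dict with "K" (3x3 intrinsics, pixels), "D" ([k1, k2, p1, p2, k3] as OpenCV has them; the pictures are not rectified), "pose" (4x4, takes a point from camera to world coordinates). Camera axes: x right, y down, z forward; pixel columns grow to the right and rows downward; lengths in m; the calibration is good to about 2 mm. A picture is of the moment at which its call begins: read the wrist's pose just before it. camera_info takes no time and is no camera call; for the wrist camera it gives the pose at the moment of the call.
- manip.close_job(): hands the job in, once; it reports no verdict.
The state is a dict: "clock": time; "joint_pos": joint angles; "joint_velocities": joint speeds; "tau": joint torques, N m; "position": TCP position; "ee_rot": TCP orientation; "force": force on the tool from outside, world axes, zero at the start; "torque": the same for the moment, N m; "grip_width": opening from 0.0 (shut) to 1.0 (fully open).
Only numpy, scipy, OpenCV 4.12 (cv2) and the standard library are available. Lean on these libraries where they do the work, as an engineer would, in place of code of your own. Each camera call takes 0.05 s, during which the arm holds its last target.

## Working session

There is one attempt and no reset: what is moved stays moved. The work goes in short steps, Python scripts to look and compute and a tool call to move; the robot and the scene stay as the last step left them, time stands still between calls to the robot, and variables do not carry over. Pictures are saved under pics/ and viewed, and the job is handed in when it is done.

Besides the shell and the picture viewer there is one more tool, called after "Emit:" as name(argument=value, ...) on one line, values as JSON. arm_command: Moves the arm, as the interface text tells. Its arguments: {"type":"object","properties":{"motion":{"type":"string"},"claw":{"type":"number"}},"required":["motion"]}

```bash
mkdir -p pics
python3 - <<'E'
from workcell import manip
import cv2, numpy as np
s=manip.state();print({k:np.round(v,4).tolist() for k,v in s.items()})
for n in ["scene","top","wrist"]:
    ci=manip.camera_info(n)
    im,d=manip.get_image(n)
    cv2.imwrite(f"pics/{n}0.png",im[:,:,::-1]);np.savez(f"{n}0.npz",im=im,d=d,**{k:np.array(v) for k,v in ci.items()})
    print(n,np.round(ci['K'],1).tolist(),ci['D'],np.round(ci['pose'],4).tolist())
E
```

```text
{'clock': 0.0, 'joint_pos': [-1.2517, 0.3118, 0.014, 1.5131, -0.0044, 1.3192, -0.0272], 'joint_velocities': [0.0016, 0.0001, 0.0017, 0.0013, -0.0002, 0.0015, 0.0002], 'tau': [-0.0001, -37.9912, 0.1461, -23.0594, 0.0123, 0.0132, 0.0], 'position': [0.1939, 0.5139, 0.2302], 'ee_rot': [[0.3529, -0.0008, -0.9356], [0.9356, -0.0023, 0.3529], [-0.0024, -1.0, -0.0001]], 'force': [0.1626, -0.8907, -0.2393], 'torque': [-0.015, -0.001, -0.0612], 'grip_width': 1.0012}
scene [[521.9, 0.0, 316.9], [0.0, 521.9, 239.1], [0.0, 0.0, 1.0]] [-0.15536156  0.          0.          0.          0.        ] [[0.8562, 0.3361, -0.3924, 0.9015], [0.5166, -0.5683, 0.6404, -0.6164], [-0.0078, -0.751, -0.6602, 0.7214], [0.0, 0.0, 0.0, 1.0]]
top [[438.2, 0.0, 319.7], [0.0, 438.2, 239.4], [0.0, 0.0, 1.0]] [-0.09058005  0.          0.          0.          0.        ] [[0.0018, -0.987, 0.1609, 0.3776], [-0.9998, 0.001, 0.0173, -0.0027], [-0.0172, -0.161, -0.9868, 0.9849], [0.0, 0.0, 0.0, 1.0]]
wrist [[422.4, 0.0, 325.5], [0.0, 422.4, 238.3], [0.0, 0.0, 1.0]] [0.01483139 0.         0.         0.         0.        ] [[0.3528, 0.8911, 0.2855, 0.1209], [0.9357, -0.3354, -0.1096, 0.5433], [-0.0019, 0.3059, -0.9521, 0.3722], [0.0, 0.0, 0.0, 1.0]]
```

View pics/scene0.png

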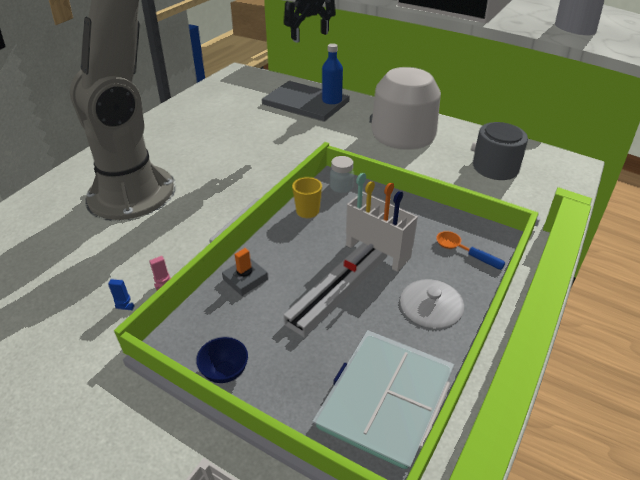

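View pics/top0.png

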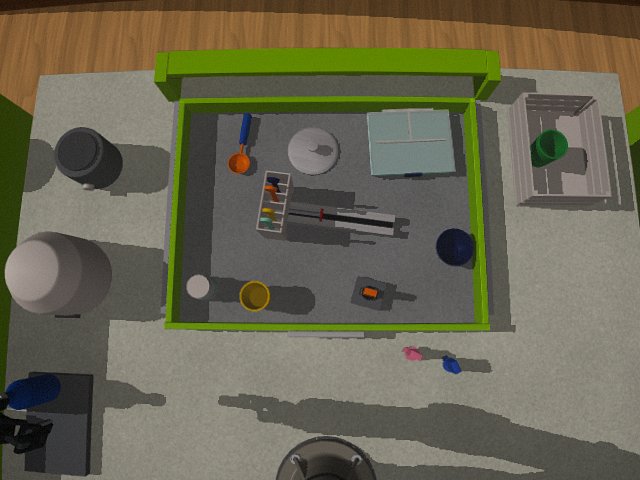

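View pics/wrist0.png

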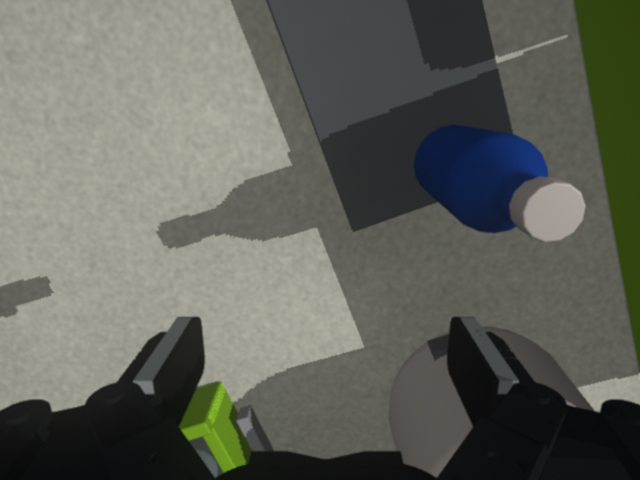

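Candidates for the stud: orange bar in grey block, top (370,292) / scene (243,262); pink look-alike, top (412,353); blue look-alike, top (452,365); orange spoon bowl, top (239,163). I choose the orange bar in the grey block.

```bash
cat > h.py <<'E'
import numpy as np, cv2
class Cam:
    def __init__(s,f):
        z=np.load(f); s.im=z['im'];s.d=z['d'];s.K=z['K'];s.D=z['D'];s.T=z['pose']
    def ray(s,uv):
        p=cv2.undistortPoints(np.array(uv,float).reshape(-1,1,2),s.K,s.D).reshape(-1,2)
        return s.T[:3,3],np.c_[p,np.ones(len(p))]@s.T[:3,:3].T
    def plane(s,uv,z):
        o,r=s.ray(uv); return o+r*((z-o[2])/r[:,2])[:,None]
    def dep(s,uv):
        uv=np.array(uv).reshape(-1,2); o,r=s.ray(uv); return o+r*s.d[uv[:,1].astype(int),uv[:,0].astype(int)][:,None]
    def proj(s,P):
        T=np.linalg.inv(s.T); r,_=cv2.Rodrigues(T[:3,:3]); return cv2.projectPoints(np.array(P,float).reshape(-1,1,3),r,T[:3,3],s.K,s.D)[0].reshape(-1,2)
def hsv(im): return cv2.cvtColor(im,cv2.COLOR_RGB2HSV)
def grab(n,tag):
    from workcell import manip
    ci=manip.camera_info(n); im,d=manip.get_image(n)
    np.savez(f"{tag}.npz",im=im,d=d,**{k:np.array(v) for k,v in ci.items()}); cv2.imwrite(f"pics/{tag}.png",im[:,:,::-1])
    return Cam(f"{tag}.npz")
E
python3 - <<'E'
from h import *
t=Cam('top0.npz'); s=Cam('scene0.npz')
print('floor',t.dep([[330,260],[430,280],[300,200],[340,150]]).round(4).tolist(), s.dep([[290,360],[210,310]]).round(4).tolist())
for c,(x0,x1,y0,y1) in ((t,(340,400,270,315)),(s,(225,265,240,290))):
    m=(hsv(c.im)[:,:,0]<18)&(hsv(c.im)[:,:,1]>180)&(hsv(c.im)[:,:,2]>60)
    k=np.zeros_like(m);k[y0:y1,x0:x1]=1; v,u=np.where(m&k)
    P=c.dep(np.c_[u,v]); print(len(u),u.mean(),v.mean(),'zmax',np.percentile(P[:,2],[5,50,95]).round(4), P.mean(0).round(4))
    top=P[:,2]>np.percentile(P[:,2],95)-.008
    q=P[top]; print('top',q.mean(0).round(4),np.ptp(q,axis=0).round(4),cv2.minAreaRect((q[:,:2]*1000).astype(np.float32)))
r=cv2.resize(t.im[260:320,330:410],None,fx=8,fy=8,interpolation=2); cv2.imwrite('pics/c1.png',r[:,:,::-1])
r=cv2.resize(t.im[165:245,250:410],None,fx=5,fy=5,interpolation=2); cv2.imwrite('pics/c2.png',r[:,:,::-1])
E
```

```text
floor [[0.4901, -0.0087, 0.0068], [0.445, -0.2322, 0.0058], [0.6291, 0.0601, 0.0058], [0.7502, -0.0328, 0.0053]] [[0.5941, -0.2039, 0.0047], [0.4091, -0.1877, 0.0049]]
102 369.7156862745098 291.8235294117647 zmax [0.0354 0.0756 0.0788] [ 0.4163 -0.0905  0.0716]
top [ 0.4158 -0.0911  0.0759] [0.0167 0.0251 0.0093] ((415.93743896484375, -91.42526245117188), (25.621109008789062, 13.453394889831543), 75.77377319335938)
280 242.43571428571428 260.8142857142857 zmax [0.0368 0.0603 0.0762] [ 0.4229 -0.0978  0.0617]
top [ 0.4246 -0.0991  0.0801] [0.4913 0.5353 0.653 ] ((651.339111328125, -354.30877685546875), (24.727828979492188, 724.234130859375), 41.71432876586914)
```

View pics/c1.png

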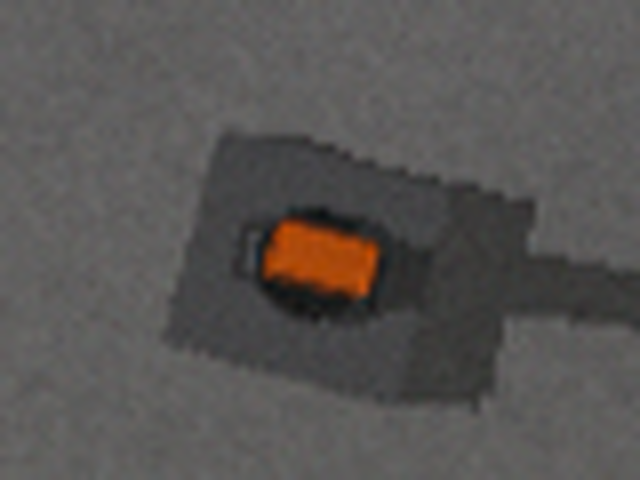

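View pics/c2.png

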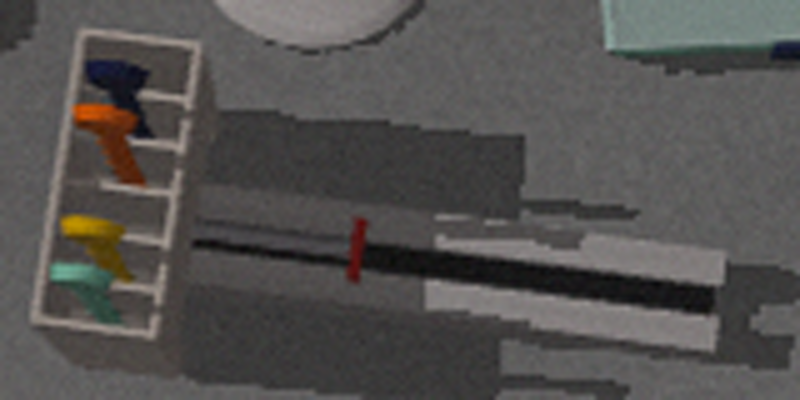

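The crop confirms it: an orange bar on a black disc in the grey block, bar slanted about 14°. The rail slot runs from crop (190,240) to (715,300), with the red bumper at crop (357,250).

```bash
cat >> h.py <<'E'
def rows(cp,caz,targets):
    """cp,caz: commanded TCP pos & tool-x azimuth (tool down); targets list of (x,y,z,az)"""
    X=np.array([np.cos(caz),np.sin(caz),0]);Y=np.array([0,0,-1.]);Z=np.cross(X,Y)
    for t in targets:
        d=(np.array(t[:3])-cp)*1000; print('%.1f %.1f %.1f 0 %.3f 0'%(d@X,d@Y,d@Z,-(t[3]-caz)))
E
python3 - <<'E'
from h import *
t=Cam('top0.npz'); s=Cam('scene0.npz')
off=np.array([250,165])
def c2(u,v): return np.array([u,v])/5+off-0.4
F=.0055
sl=t.plane([c2(200,240),c2(360,258),c2(715,298)],F+.022)
print('slot',sl.round(4).tolist())
ends=t.plane([c2(725,252),c2(715,350)],F+.028);print('end corners',ends.round(4).tolist(),ends.mean(0).round(4))
print('bumper',t.plane([c2(360,218),c2(352,282)],F+.042).round(4).tolist())
print('rackfront',t.plane([c2(200,45),c2(155,333)],F+.107).round(4).tolist())
for n,p in {'teal':(360,178),'yel':(369,184),'or':(389,186),'navy':(398,194)}.items():
    print(n,[s.dep([(p[0]+dx,p[1]+3)]).round(3).tolist()[0] for dx in (-1,0,1)])
a=np.deg2rad
print(np.arctan2(.936,.353))
rows(np.array([.194,.515,.231]),1.21,[(.416,-.091,.2,a(-14))])
E
```

```text
slot [[0.5945, 0.0817, 0.0275], [0.5861, 0.01, 0.0275], [0.5677, -0.1481, 0.0275]]
end corners [[0.5874, -0.1522, 0.0335], [0.5432, -0.1466, 0.0335]] [ 0.5653 -0.1494  0.0335]
bumper [[0.5997, 0.0098, 0.0475], [0.5711, 0.0132, 0.0475]]
rackfront [[0.6582, 0.0754, 0.1125], [0.5367, 0.092, 0.1125]]
teal [[0.55, 0.11, 0.159], [0.553, 0.109, 0.161], [0.553, 0.113, 0.159]]
yel [[0.572, 0.105, 0.157], [0.574, 0.104, 0.158], [0.574, 0.109, 0.155]]
or [[0.614, 0.099, 0.172], [0.614, 0.103, 0.169], [0.615, 0.107, 0.167]]
navy [[0.633, 0.098, 0.162], [0.635, 0.099, 0.162], [0.635, 0.105, 0.157]]
1.21015365683906
-488.6 31.0 -421.6 0 1.454 0
```

Run:
```python
from h import *
a=np.deg2rad
rows(np.array([.194,.515,.231]),1.21,[(.31,.40,.231,a(50)),(.40,.22,.231,a(29)),(.42,.05,.231,a(7)),(.416,-.091,.2,a(-14))])
```

```text
-66.6 0.0 -149.1 0 0.337 0
-203.3 0.0 -296.9 0 0.704 0
-355.3 0.0 -375.6 0 1.088 0
-488.6 31.0 -421.6 0 1.454 0
```

Emit:
arm_command(motion="-22 0 -50 0 0.11 0; -44 0 -99 0 0.22 0; -67 0 -149 0 0.34 0; -100 0 -186 0 0.43 0; -134 0 -223 0 0.52 0; -168 0 -260 0 0.61 0; -203 0 -297 0 0.7 0; -254 0 -323 0 0.83 0; -304 0 -350 0 0.96 0; -355 0 -376 0 1.09 0", claw=1)

```text
clock: 1.4
position: [0.4205, 0.048, 0.2312]
ee_rot: [[0.993, 0.0, -0.116], [0.116, 0.0, 0.993], [0.0, -1.0, 0.0]]
force: [0.4, 0.8, -0.9]
grip_width: 1.002
```

Run:
```python
from h import *
rows(np.array([.4205,.048,.2312]),.1165,[(.416,-.091,.2,np.deg2rad(-14))])
```

```text
-20.6 31.2 -137.5 0 0.361 0
```

Emit:
arm_command(motion="-7 10 -46 0 0.12 0; -14 20 -92 0 0.24 0; -20.6 31.2 -137.5 0 0.36 0; -20.6 31.2 -137.5 0 0.36 0; -20.6 31.2 -137.5 0 0.36 0; -20.6 31.2 -137.5 0 0.36 0")

```text
clock: 2.15
position: [0.417, -0.0877, 0.2001]
ee_rot: [[0.972, 0.0, 0.235], [-0.235, 0.001, 0.972], [-0.0, -1.0, 0.001]]
force: [-0.0, 0.0, -0.4]
grip_width: 0.999
```

Run:
```python
from h import *
w=grab('wrist','w1')
from workcell import manip
s=manip.state();print(np.round(s['position'],4),np.round(s['ee_rot'],4).tolist(),np.round(s['force'],2), s['grip_width'])
F=.0055
H=hsv(w.im); m=((H[:,:,0]<18)&(H[:,:,1]>150)&(H[:,:,2]>60)).astype(np.uint8)
n,l,st,c=cv2.connectedComponentsWithStats(m)
for i in np.argsort(-st[1:,4])[:3]+1:
    print(st[i],c[i])
i=np.argmax(st[1:,4])+1; v,u=np.where(l==i); P=w.dep(np.c_[u,v])
zt=np.percentile(P[:,2],95);print('z',zt)
q=np.c_[u,v][P[:,2]>zt-.006]; r=w.plane(q,zt)
rc=cv2.minAreaRect((r[:,:2]*1000).astype(np.float32)); print(rc)
```

```text
[ 0.417  -0.0878  0.2002] [[0.9721, 0.0002, 0.2346], [-0.2346, 0.0004, 0.9721], [0.0001, -1.0, 0.0004]] [ 0.11 -0.05  0.6 ] 0.9989512871602224
[ 317  200   23   52 1061] [327.73232799 225.28934967]
[526   0  51  14 430] [550.80232558   4.95813953]
z 0.07575738815076521
((418.904052734375, -86.67573547363281), (32.14360809326172, 13.276640892028809), 76.13255310058594)
```

View pics/w1.png

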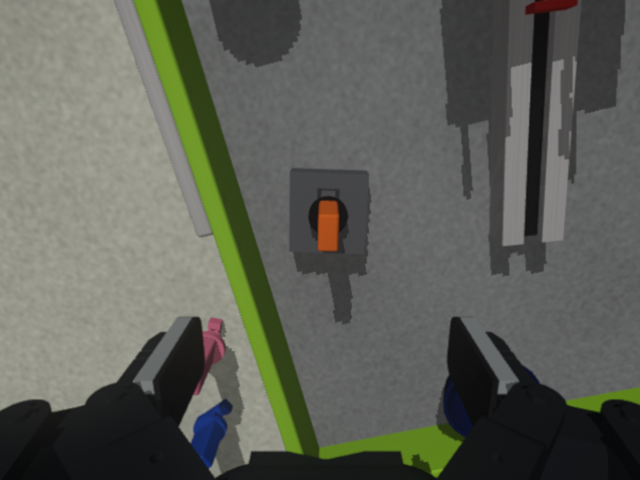

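Run:
```python
from h import *
w=Cam('w1.npz')
H=hsv(w.im)
for r in range(198,254,3): print(r,w.im[r,327].tolist(),w.dep([(327,r)])[0].round(4).tolist())
for c in range(312,345,3): print(c,w.im[240,c].tolist())
r=cv2.resize(w.im[150:290,270:390],None,fx=5,fy=4,interpolation=2); cv2.imwrite('pics/c3.png',r[:,:,::-1])
r=cv2.resize(w.im[0:280,460:620],None,fx=3,fy=2,interpolation=2); cv2.imwrite('pics/c4.png',r[:,:,::-1])
```

```text
198 [23, 22, 23] [0.4207, -0.0764, 0.0321]
201 [142, 65, 26] [0.4203, -0.0779, 0.0353]
204 [152, 70, 27] [0.4203, -0.0782, 0.0436]
207 [154, 70, 27] [0.4203, -0.0778, 0.0547]
210 [153, 70, 26] [0.4203, -0.0779, 0.0625]
213 [157, 71, 27] [0.4202, -0.0782, 0.0696]
216 [184, 86, 31] [0.42, -0.0792, 0.0737]
219 [173, 79, 29] [0.4196, -0.0806, 0.0756]
222 [172, 78, 28] [0.4192, -0.0824, 0.0764]
225 [171, 79, 28] [0.4186, -0.085, 0.0743]
228 [171, 78, 28] [0.4181, -0.0871, 0.074]
231 [170, 78, 29] [0.4176, -0.0891, 0.0741]
234 [168, 76, 27] [0.4171, -0.0909, 0.0746]
237 [169, 77, 27] [0.4167, -0.0929, 0.0749]
240 [168, 76, 28] [0.4162, -0.095, 0.0747]
243 [167, 76, 27] [0.4157, -0.0968, 0.0755]
246 [167, 77, 28] [0.4152, -0.0992, 0.0743]
249 [160, 73, 27] [0.4148, -0.1008, 0.0756]
252 [52, 48, 46] [0.41, -0.1211, 0.0235]
312 [69, 69, 71]
315 [56, 55, 57]
318 [146, 68, 30]
321 [170, 79, 29]
324 [169, 78, 28]
327 [168, 76, 28]
330 [167, 76, 28]
333 [166, 76, 28]
336 [146, 65, 24]
339 [49, 42, 42]
342 [51, 49, 50]
```

View pics/c3.png

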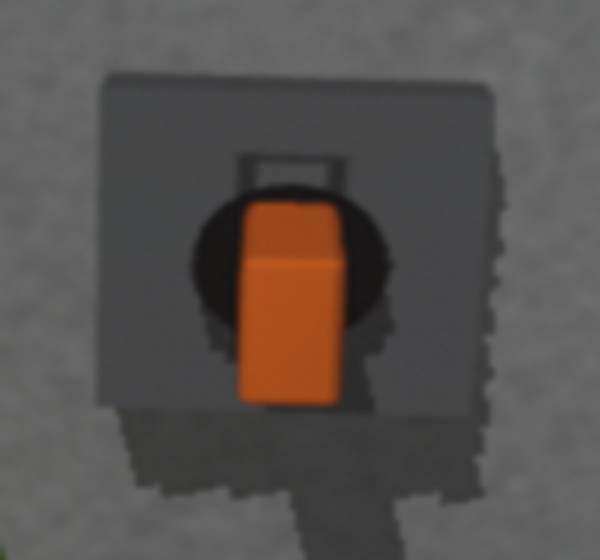

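View pics/c4.png

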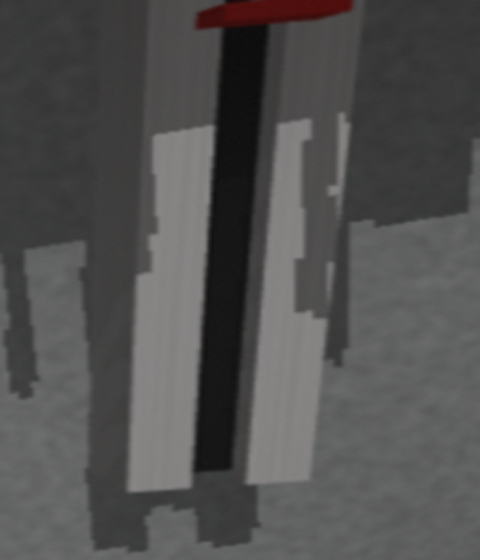

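Run:
```python
from h import *
w=Cam('w1.npz'); t=Cam('top0.npz')
F=np.median(w.dep([(u,v) for u in range(380,440,5) for v in range(150,350,10)])[:,2]); print('floor',F)
P=lambda x,y:(270+x/5-.4,150+y/4-.4)
Q=lambda x,y:(460+x/3-.35,y/2-.25)
for z in (.075,.077):
    c=w.plane([P(243,260),P(345,260),P(240,402),P(340,402)],z)[:,:2]
    print(z,'ctr',c.mean(0).round(4),'az',np.rad2deg(np.arctan2(*(c[0]+c[1]-c[2]-c[3])[::-1])).round(1), 'dims',np.linalg.norm(c[0]-c[1]).round(4),np.linalg.norm(c[0]-c[2]).round(4))
b=w.plane([P(102,88),P(492,95),P(98,405),P(478,415)],F+.02)[:,:2]; print('block',b.mean(0).round(4),np.rad2deg(np.arctan2(*(b[0]+b[1]-b[2]-b[3])[::-1])).round(1))
L=w.plane([Q(213,127),Q(192,487)],F+.028)[:,:2];R=w.plane([Q(278,122),Q(248,483)],F+.028)[:,:2]
print('L',L.round(4).tolist(),'R',R.round(4).tolist())
for e in(L,R): print(np.rad2deg(np.arctan2(*(e[0]-e[1])[::-1])))
e=w.plane([Q(128,490),Q(310,480)],F+.028); print('end',e.round(4).tolist(),e.mean(0))
print('bumper edge',w.plane([Q(197,27),Q(352,12)],F+.029).round(4).tolist(), w.dep([(int(a),int(b)) for a,b in (Q(250,20),Q(300,17))]))
```

```text
floor 0.003150038763623797
0.075 ctr [ 0.418 -0.09 ] az 75.3 dims 0.0133 0.0246
0.077 ctr [ 0.4182 -0.0894] az 75.3 dims 0.0132 0.0244
block [ 0.4182 -0.0904] 75.3
L [[0.5766, -0.0185], [0.5601, -0.1469]] R [[0.5909, -0.0204], [0.5742, -0.1486]]
82.67815286275467
82.57301302673743
end [[0.5441, -0.1443, 0.0312], [0.5896, -0.1511, 0.0312]] [ 0.56684421 -0.14770757  0.03115004]
bumper edge [[0.5754, 0.0128, 0.0322], [0.608, 0.0091, 0.0322]] [[0.579945   0.0117329  0.04475476]
 [0.59134066 0.00989127 0.04255728]]
```

Run:
```python
from h import *
w=Cam('w1.npz')
print(w.dep([(215,200),(222,240),(240,260),(250,290),(262,290),(265,320),(275,320)]).round(3).tolist())
rows(np.array([.417,-.0878,.2002]),np.arctan2(-.2346,.9721),[(.418,-.090,z,np.deg2rad(-14.7)) for z in (.1,.047)])
```

```text
[[0.348, -0.054, 0.06], [0.344, -0.082, 0.06], [0.351, -0.1, 0.06], [0.351, -0.124, 0.06], [0.352, -0.138, 0.031], [0.352, -0.155, 0.05], [0.352, -0.172, 0.02]]
1.5 100.2 -1.9 0 0.020 0
1.5 153.2 -1.9 0 0.020 0
```

Emit:
arm_command(motion="1.5 40 -2 0 0.02 0; 1.5 85 -2 0 0.02 0; 1.5 110 -2 0 0.02 0; 1.5 110 -2 0 0.02 0; 1.5 110 -2 0 0.02 0", claw=0.5)

```text
clock: 2.82
position: [0.4188, -0.0913, 0.0911]
ee_rot: [[0.967, 0.002, 0.256], [-0.256, -0.0, 0.967], [0.002, -1.0, 0.0]]
force: [1.0, 1.2, 0.2]
grip_width: 0.498
```

Run:
```python
from h import *
w=grab('wrist','w2')
r=w.im[240:480,150:500]; cv2.imwrite('pics/c5.png',cv2.resize(r,None,fx=2,fy=2)[:,:,::-1])
```

```text
(no output)
```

View pics/c5.png

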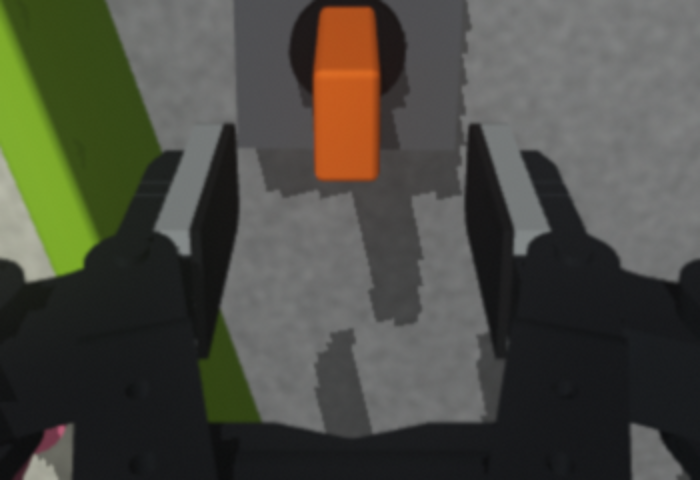

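Run:
```python
from h import *
w=Cam('w2.npz')
P=lambda x,y:(150+x/2-.25,240+y/2-.25)
print('floor',np.median(w.dep([(u,v) for u in range(400,460,5) for v in range(200,300,10)])[:,2]),'top',w.dep([(323,300),(323,320)]))
for z in (.075,.077):
    c=w.plane([P(314,73),P(379,72),P(315,180),P(378,180)],z)[:,:2]
    print(z,'ctr',c.mean(0).round(4),'az',np.rad2deg(np.arctan2(*(c[0]+c[1]-c[2]-c[3])[::-1])).round(1),np.linalg.norm(c[0]-c[1]).round(4),np.linalg.norm(c[0]-c[2]).round(4))
rows(np.array([.4188,-.0913,.0911]),np.deg2rad(-14.8),[(.4185,-.0905,.047,np.deg2rad(-14.8))])
```

```text
floor 0.0032170089307107103 top [[ 0.41850954 -0.08879415  0.07472082]
 [ 0.41616843 -0.09758969  0.07499246]]
0.075 ctr [ 0.4181 -0.0902] az 75.1 0.0132 0.0244
0.077 ctr [ 0.4184 -0.0892] az 75.1 0.013 0.0241
-0.5 44.1 0.7 0 -0.000 0
```

Emit:
arm_command(motion="-0.5 25 1 0 0 0; -0.5 46 1 0 0 0; -0.5 46 1 0 0 0; -0.5 46 1 0 0 0")

```text
clock: 3.38
position: [0.4188, -0.0906, 0.0454]
ee_rot: [[0.966, 0.003, 0.257], [-0.257, -0.0, 0.966], [0.003, -1.0, 0.001]]
force: [-1.1, 0.2, 0.9]
grip_width: 0.498
```

Emit:
arm_command(motion="0 0 0 0 0 0; 0 0 0 0 0 0; 0 0 0 0 0 0; 0 0 0 0 0 0; 0 0 0 0 0 0; 0 0 0 0 0 0; 0 0 0 0 0 0; 0 0 0 0 0 0", claw=0)

```text
clock: 4.38
position: [0.4184, -0.0905, 0.0451]
ee_rot: [[0.966, 0.002, 0.257], [-0.257, 0.0, 0.966], [0.002, -1.0, 0.001]]
force: [-0.5, 0.8, 7.0]
grip_width: 0.155
```

Emit:
arm_command(motion="0 -10 0 0 0 0; 0 -22 0 0 0 0; 0 -45 0 0 0 0; 0 -80 0 0 0 0; 0 -80 0 0 0 0; 0 -80 0 0 0 0")

```text
clock: 5.12
position: [0.4169, -0.0902, 0.1239]
ee_rot: [[0.966, -0.0, 0.257], [-0.257, 0.001, 0.966], [-0.001, -1.0, 0.0]]
force: [0.0, -0.6, -0.8]
grip_width: 0.154
```

Run:
```python
from h import *
rows(np.array([.4184,-.0905,.1251]),np.arctan2(-.257,.966),[(.5746,-.0882,.125,np.deg2rad(-7.4))])
```

```text
150.4 0.1 42.4 0 -0.131 0
```

Emit:
arm_command(motion="40 0 11 0 -0.04 0; 80 0 22 0 -0.08 0; 115 0 32 0 -0.11 0; 140 0 40 0 -0.13 0; 151 0 42.5 0 -0.13 0; 151 0 42.5 0 -0.13 0; 151 0 42.5 0 -0.13 0; 151 0 42.5 0 -0.13 0")

```text
clock: 6.12
position: [0.5733, -0.0883, 0.1242]
ee_rot: [[0.991, -0.0, 0.13], [-0.13, 0.001, 0.991], [-0.001, -1.0, 0.0]]
force: [0.2, -0.5, -0.6]
grip_width: 0.157
```

Run:
```python
from h import *
w=grab('wrist','w3'); t=grab('top','t3')
r=w.im[60:460,160:560]; cv2.imwrite('pics/c6.png',cv2.resize(r,None,fx=1.5,fy=1.5)[:,:,::-1])
r=cv2.resize(t.im[165:285,250:410],None,fx=5,fy=5,interpolation=2); cv2.imwrite('pics/c7.png',r[:,:,::-1])
from workcell import manip
s=manip.state();print(np.round(s['position'],4),np.round(s['ee_rot'],4).tolist(),np.round(s['force'],2))
```

```text
[ 0.5737 -0.0882  0.1243] [[0.9915, 0.0001, 0.1299], [-0.1299, 0.0005, 0.9915], [0.0, -1.0, 0.0005]] [ 0.04 -1.11 -0.2 ]
```

View pics/c6.png

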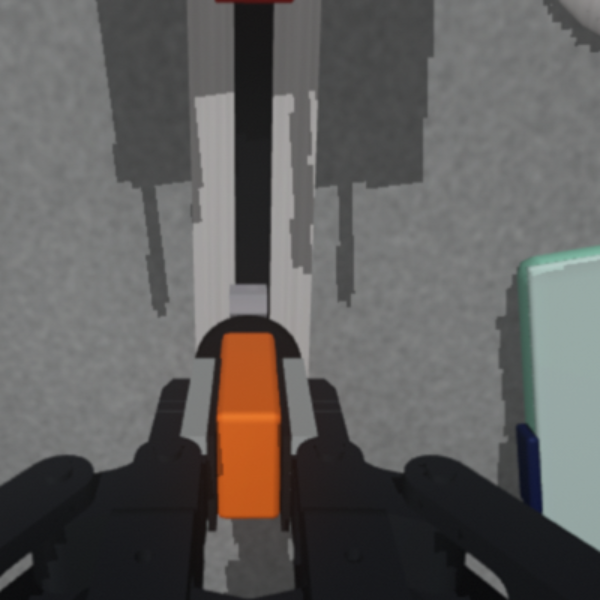

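View pics/c7.png

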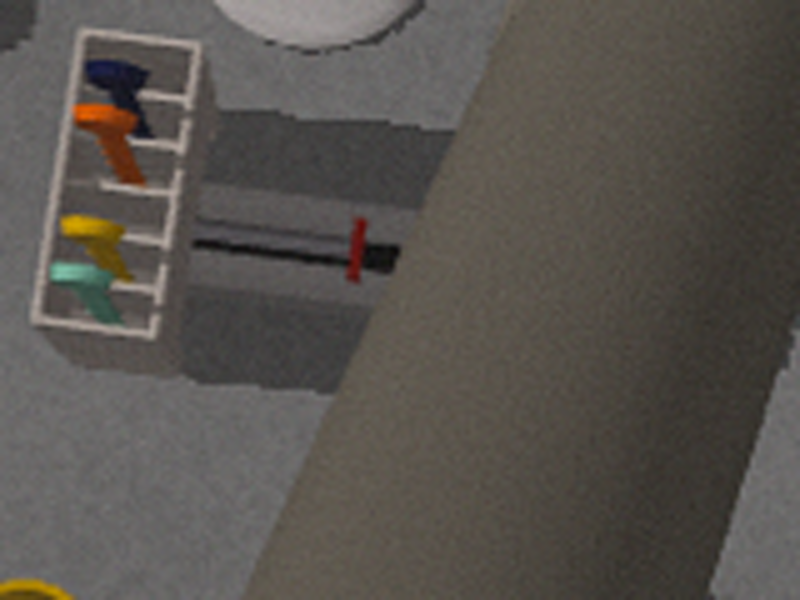

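```bash
cat >> h.py <<'E'
def slot(w,r0,r1,x0,x1,z,step=6,thr=60):
    g=cv2.cvtColor(w.im,cv2.COLOR_RGB2GRAY).astype(float); out=[]
    for v in range(r0,r1,step):
        u=np.where(g[v,x0:x1]<thr)[0]+x0
        if len(u)<5: continue
        # subpixel edges
        a,b=u[0],u[-1]
        sa=a-1+(g[v,a-1]-thr)/(g[v,a-1]-g[v,a]); sb=b+(thr-g[v,b])/(g[v,b+1]-g[v,b])
        out.append(np.r_[w.plane([(sa,v),(sb,v)],z)[:,:2].ravel(),v,sa,sb])
    return np.array(out)
E
python3 - <<'E'
from h import *
w=Cam('w3.npz'); F=.0033
o=slot(w,80,240,300,365,F+.028,8)
m=(o[:,:2]+o[:,2:4])/2
for a,b in zip(o,m): print(a.round(4).tolist(), 'w',np.hypot(*(a[:2]-a[2:4])).round(4))
k=np.polyfit(m[:,1],m[:,0],1); print('fit',k,'az',90-np.rad2deg(np.arctan(k[0])),'x at y=-.0882',np.polyval(k,-.0882),'resid',(m[:,0]-np.polyval(k,m[:,1])).std())
P=lambda x,y:(160+x/1.5-.2,60+y/1.5-.2)
# foot end: horn top height = foot bottom+9 ; TCP .1243 -> grip .1403->foot .0858 -> horn top .0948
f=w.plane([P(231,288),P(267,286)],.0948); print('foot end',f.round(4).tolist(),f.mean(0))
b=w.plane([P(217,413),P(280,413),P(218,516),P(279,516)],.1543)[:,:2]; print('bar',b.mean(0),np.rad2deg(np.arctan2(*(b[0]+b[1]-b[2]-b[3])[::-1])).round(1),np.linalg.norm(b[0]-b[1]),np.linalg.norm(b[0]-b[2]))
print('bar dep',w.dep([(P(248,440)),P(248,490)]))
E
```

```text
[0.5802, 0.0026, 0.5936, 0.0008, 80.0, 315.7381, 341.7714] w 0.0135
[0.5796, -0.0013, 0.593, -0.0031, 88.0, 315.7381, 341.525] w 0.0135
[0.5791, -0.0052, 0.5925, -0.007, 96.0, 315.7273, 341.4286] w 0.0135
[0.5785, -0.0092, 0.592, -0.0109, 104.0, 315.7273, 341.3902] w 0.0136
[0.578, -0.0132, 0.5915, -0.015, 112.0, 315.7442, 341.275] w 0.0136
[0.5775, -0.0172, 0.591, -0.019, 120.0, 315.878, 341.25] w 0.0136
[0.5772, -0.0214, 0.5901, -0.0231, 128.0, 316.3542, 340.5769] w 0.013
[0.5767, -0.0255, 0.5896, -0.0272, 136.0, 316.4808, 340.5686] w 0.013
[0.5761, -0.0297, 0.589, -0.0314, 144.0, 316.5, 340.3103] w 0.013
[0.5756, -0.034, 0.5884, -0.0357, 152.0, 316.54, 340.2857] w 0.013
[0.575, -0.0383, 0.5879, -0.04, 160.0, 316.5294, 340.2105] w 0.013
[0.5744, -0.0426, 0.5872, -0.0443, 168.0, 316.5294, 339.9677] w 0.013
[0.5738, -0.0471, 0.5867, -0.0487, 176.0, 316.6038, 340.0156] w 0.0131
[0.5732, -0.0515, 0.586, -0.0532, 184.0, 316.6275, 339.7105] w 0.0129
[0.5727, -0.056, 0.5855, -0.0577, 192.0, 316.8246, 339.7105] w 0.0129
[0.572, -0.0606, 0.5848, -0.0623, 200.0, 316.7797, 339.449] w 0.0129
[0.5714, -0.0652, 0.5842, -0.0669, 208.0, 316.7895, 339.4583] w 0.0129
[0.5707, -0.0699, 0.5836, -0.0716, 216.0, 316.7931, 339.3019] w 0.0129
[0.5701, -0.0746, 0.583, -0.0763, 224.0, 316.8214, 339.2778] w 0.013
[0.5694, -0.0794, 0.5824, -0.0811, 232.0, 316.807, 339.2453] w 0.013
fit [0.13381759 0.58664181] az 82.37809731609394 x at y=-.0882 0.5748390973358092 resid 2.409267776656586e-05
foot end [[0.571, -0.069, 0.0948], [0.5813, -0.0698, 0.0948]] [ 0.57612507 -0.06939234  0.0948    ]
bar [ 0.57378772 -0.08715666] 82.5 0.012606418450433985 0.024684708635723602
bar dep [[ 0.57438306 -0.08182136  0.15312466]
 [ 0.57284432 -0.09352581  0.15352391]]
```

Emit:
arm_command(motion="1.2 10 0 0 0 0; 1.2 25 0 0 0 0; 1.2 40 0 0 0 0; 1.2 47 0 0 0 0; 1.2 50 0 0 0 0; 1.2 53 0 0 0 0; 1.2 56 0 0 0 0; 1.2 59 0 0 0 0; 1.2 60 0 0 0 0; 1.2 60 0 0 0 0")

```text
clock: 7.48
position: [0.5755, -0.0883, 0.0641]
ee_rot: [[0.992, 0.0, 0.13], [-0.13, 0.0, 0.992], [0.0, -1.0, 0.0]]
force: [-0.2, 0.3, -0.9]
grip_width: 0.153
```

Emit:
arm_command(motion="0 1 0 0 0 0; 0 2 0 0 0 0; 0 3 0 0 0 0; 0 4 0 0 0 0; 0 4 0 0 0 0; 0 4 0 0 0 0")

```text
clock: 8.22
position: [0.5755, -0.0883, 0.0601]
ee_rot: [[0.992, 0.0, 0.13], [-0.13, -0.0, 0.992], [0.0, -1.0, -0.0]]
force: [0.2, 0.1, -0.7]
grip_width: 0.152
```

Run:
```python
from h import *
w=grab('wrist','w4'); t=grab('scene','s4')
r=w.im[60:460,160:560]; cv2.imwrite('pics/c8.png',cv2.resize(r,None,fx=1.5,fy=1.5)[:,:,::-1])
r=cv2.resize(t.im[190:350,250:450],None,fx=4,fy=3.7,interpolation=2); cv2.imwrite('pics/c9.png',r[:,:,::-1])
from workcell import manip
s=manip.state();print(np.round(s['position'],4),np.round(s['force'],2))
```

```text
[ 0.5755 -0.0884  0.0602] [ 1.    0.04 -0.38]
```

View pics/c8.png

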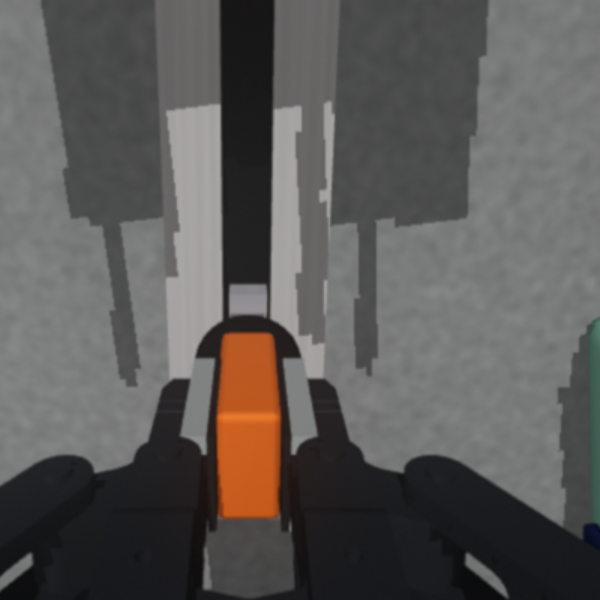

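View pics/c9.png

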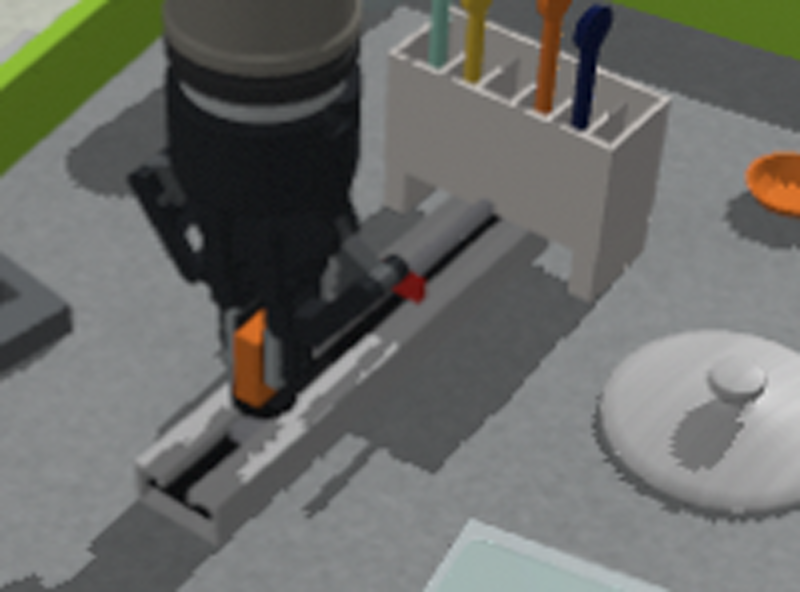

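Run:
```python
from h import *
w=Cam('w4.npz'); F=.0033
o=slot(w,70,240,295,370,F+.028,10)
m=(o[:,:2]+o[:,2:4])/2
print(np.hypot(*(o[:,:2]-o[:,2:4]).T).round(4))
k=np.polyfit(m[:,1],m[:,0],1); print('fit',k,'az',90-np.rad2deg(np.arctan(k[0])),'x at y',np.polyval(k,[-.0884,-.0694,0]),'tilt res',(m[:,0]-np.polyval(k,m[:,1])).std())
P=lambda x,y:(160+x/1.5-.2,60+y/1.5-.2)
f=w.plane([P(230,287),P(267,286)],.0301); print('foot end',f.round(4).tolist(),f.mean(0), np.polyval(k,f.mean(0)[1]))
b=w.plane([P(217,413),P(280,413),P(218,516),P(279,516)],.0895)[:,:2]; print('bar',b.mean(0),np.polyval(k,b.mean(0)[1]))
```

```text
[0.0135 0.0135 0.0136 0.0135 0.0135 0.0135 0.0133 0.0132 0.0132 0.0132
 0.0132 0.0131 0.0132 0.0132 0.0131 0.0131 0.013 ]
fit [0.13415617 0.58679394] az 82.35903988894296 x at y [0.57493453 0.5774835  0.58679394] tilt res 2.3224021232384953e-05
foot end [[0.5729, -0.069, 0.0301], [0.5835, -0.07, 0.0301]] [ 0.57815739 -0.06949545  0.0301    ] 0.577470696489906
bar [ 0.57588397 -0.08768063] 0.5750310418623207
```

Emit:
arm_command(motion="-0.7 0.5 0 0 0 0; -0.7 1 0 0 0 0; -0.7 1 0 0 0 0; -0.7 1 0 0 0 0")

```text
clock: 8.82
position: [0.5748, -0.0882, 0.0591]
ee_rot: [[0.992, 0.0, 0.13], [-0.13, 0.0, 0.992], [0.0, -1.0, 0.0]]
force: [0.3, -1.1, -1.0]
grip_width: 0.156
```

Emit:
arm_command(motion="0 0.5 0 0 0 0; 0 0.5 0 0 0 0; 0 0.5 0 0 0 0")

```text
clock: 9.2
position: [0.5748, -0.0882, 0.0586]
ee_rot: [[0.992, 0.0, 0.13], [-0.13, 0.0, 0.992], [-0.0, -1.0, 0.0]]
force: [-0.0, -0.2, -1.5]
grip_width: 0.154
```

Emit:
arm_command(motion="0 0.5 0 0 0 0; 0 0.5 0 0 0 0; 0 0.5 0 0 0 0")

```text
clock: 9.57
position: [0.5748, -0.0882, 0.0582]
ee_rot: [[0.992, 0.0, 0.13], [-0.13, 0.0, 0.992], [0.0, -1.0, 0.0]]
force: [-0.4, -0.3, 0.7]
grip_width: 0.156
```

Emit:
arm_command(motion="0 0.5 0 0 0 0; 0 0.5 0 0 0 0; 0 0.5 0 0 0 0")

```text
clock: 9.95
position: [0.5749, -0.0883, 0.0581]
ee_rot: [[0.992, 0.0, 0.13], [-0.13, 0.0, 0.992], [0.0, -1.0, 0.0]]
force: [-1.7, 0.7, 5.8]
grip_width: 0.148
```

Emit:
arm_command(motion="0 0.5 0 0 0 0; 0 0.5 0 0 0 0; 0 0.5 0 0 0 0")

```text
clock: 10.32
position: [0.5749, -0.0883, 0.058]
ee_rot: [[0.992, 0.001, 0.13], [-0.13, 0.0, 0.992], [0.0, -1.0, 0.0]]
force: [-2.8, 0.4, 6.0]
grip_width: 0.156
```

Emit:
arm_command(motion="0 0.5 0 0 0 0; 0 0.5 0 0 0 0; 0 0.5 0 0 0 0")

```text
clock: 10.7
position: [0.5749, -0.0883, 0.0577]
ee_rot: [[0.992, 0.001, 0.13], [-0.13, 0.0, 0.992], [0.001, -1.0, 0.0]]
force: [-2.1, 0.9, 7.6]
grip_width: 0.155
```

Emit:
arm_command(motion="0 -1 0 0 0 0; 0 -2 0 0 0 0; 0 -2 5 0 0 0; 0 -2 15 0 0 0; 0 -2 28 0 0 0; 0 -2 41 0 0 0; 0 -2 54 0 0 0; 0 -2 65 0 0 0; 0 -2 70 0 0 0; 0 -2 70 0 0 0")

```text
clock: 11.95
position: [0.5839, -0.0184, 0.0586]
ee_rot: [[0.992, -0.0, 0.129], [-0.129, -0.0, 0.992], [-0.0, -1.0, -0.0]]
force: [-0.4, -0.4, -0.6]
grip_width: 0.153
```

Run:
```python
from h import *
w=grab('wrist','w5'); t=grab('scene','s5')
r=w.im[60:460,160:560]; cv2.imwrite('pics/c10.png',cv2.resize(r,None,fx=1.5,fy=1.5)[:,:,::-1])
r=cv2.resize(t.im[190:350,250:450],None,fx=4,fy=3.7,interpolation=2); cv2.imwrite('pics/c11.png',r[:,:,::-1])
from workcell import manip
s=manip.state();print(np.round(s['position'],4),np.round(s['force'],2))
```

```text
[ 0.5837 -0.0196  0.0587] [ 0.01  0.38 -0.35]
```

View pics/c10.png

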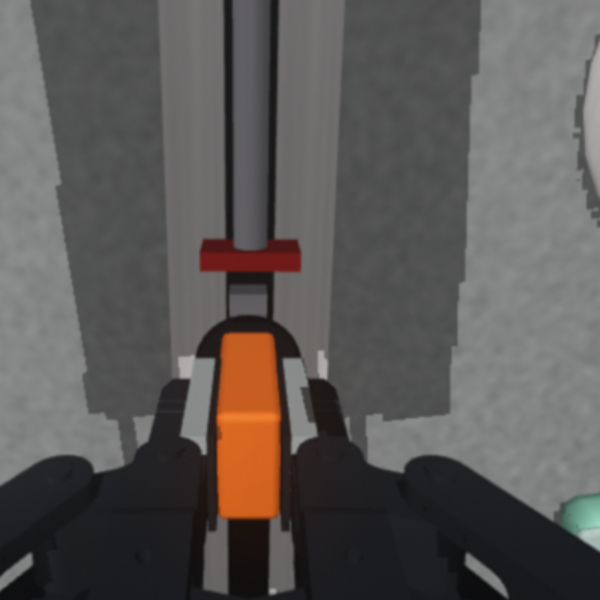

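View pics/c11.png

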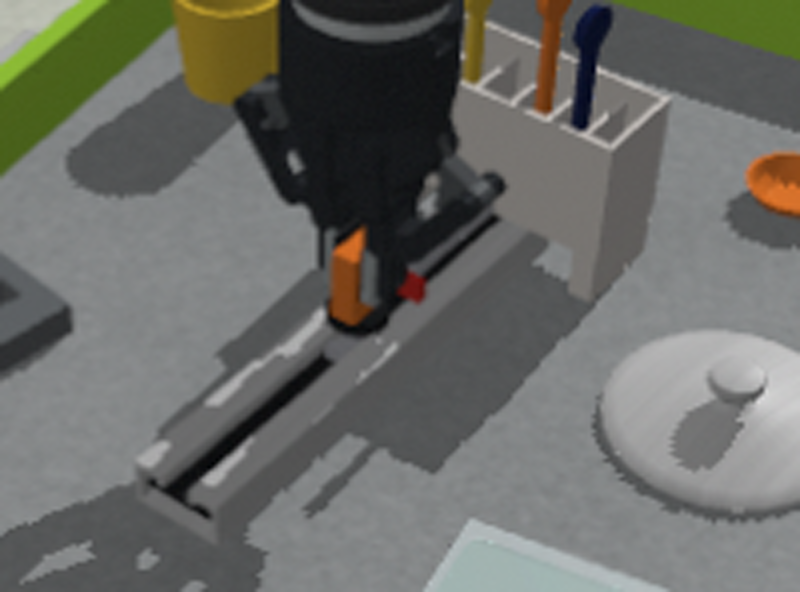

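Run:
```python
from h import *
w=Cam('w5.npz')
g=w.im[:,327].astype(int)
for v in range(214,276,2): print(v,w.im[v,327].tolist(),end=' ')
P=lambda x,y:(160+x/1.5-.2,60+y/1.5-.2)
a=w.plane([P(250,271),P(247,316)],.0454); print('\n',a,np.linalg.norm(a[0]-a[1]))
a=w.plane([P(201,271),P(300,271)],.0454); print(a,np.linalg.norm(a[0]-a[1]))
o=slot(w,70,200,295,370,.0313,10); m=(o[:,:2]+o[:,2:4])/2;print(o[:,5:7])
```

```text
214 [92, 90, 94] 216 [92, 90, 93] 218 [92, 90, 94] 220 [92, 89, 93] 222 [91, 89, 93] 224 [93, 90, 94] 226 [87, 76, 79] 228 [86, 22, 20] 230 [112, 27, 25] 232 [111, 26, 24] 234 [112, 27, 25] 236 [111, 26, 24] 238 [112, 27, 26] 240 [95, 24, 23] 242 [28, 23, 23] 244 [26, 22, 23] 246 [25, 21, 22] 248 [30, 27, 27] 250 [63, 60, 62] 252 [67, 64, 66] 254 [66, 63, 64] 256 [82, 79, 81] 258 [95, 92, 95] 260 [95, 93, 95] 262 [96, 93, 96] 264 [98, 94, 97] 266 [97, 94, 96] 268 [97, 94, 96] 270 [48, 43, 43] 272 [26, 20, 19] 274 [28, 22, 20] 
 [[ 0.58826641  0.0104675   0.0454    ]
 [ 0.58588332 -0.00181542  0.0454    ]] 0.01251195820738913
[[0.57574596 0.0120859  0.0454    ]
 [0.60103859 0.00881672 0.0454    ]] 0.02550303486737551
[[309.03333333 345.08571429]
 [309.09375    344.73529412]
 [309.06451613 344.69444444]
 [309.09375    344.41463415]
 [309.41025641 344.3       ]
 [309.41666667 344.2195122 ]
 [309.41025641 343.96774194]
 [309.60526316 343.70588235]
 [309.58974359 343.58974359]
 [309.59459459 343.37209302]
 [309.8        343.28205128]
 [309.82051282 343.16216216]
 [309.82051282 342.96666667]]
```

Emit:
arm_command(motion="0 0 5 0 0 0; 0 0 10 0 0 0; 0 0 13 0 0 0; 0 0 15 0 0 0; 0 0 17 0 0 0; 0 0 18 0 0 0; 0 0 18 0 0 0; 0 0 18 0 0 0")

```text
clock: 13.05
position: [0.586, -0.0017, 0.0586]
ee_rot: [[0.991, -0.0, 0.13], [-0.13, -0.001, 0.991], [-0.0, -1.0, -0.001]]
force: [-0.4, -1.9, 0.5]
grip_width: 0.156
```

Run:
```python
from h import *
w=grab('wrist','w6')
r=w.im[60:460,160:560]; cv2.imwrite('pics/c12.png',cv2.resize(r,None,fx=1.5,fy=1.5)[:,:,::-1])
for v in range(214,276,1): print(v,w.im[v,327].tolist(),end=' ')
from workcell import manip
s=manip.state();print(np.round(s['position'],4),np.round(s['force'],2))
```

```text
214 [92, 91, 94] 215 [93, 92, 95] 216 [93, 92, 95] 217 [94, 92, 96] 218 [93, 91, 94] 219 [93, 92, 95] 220 [93, 91, 94] 221 [93, 90, 94] 222 [92, 90, 94] 223 [93, 92, 95] 224 [93, 91, 95] 225 [93, 91, 95] 226 [93, 92, 95] 227 [92, 91, 95] 228 [93, 91, 95] 229 [93, 91, 94] 230 [93, 91, 94] 231 [93, 91, 95] 232 [93, 91, 95] 233 [93, 91, 95] 234 [93, 90, 94] 235 [93, 91, 94] 236 [93, 91, 95] 237 [93, 91, 95] 238 [93, 91, 95] 239 [94, 92, 95] 240 [93, 91, 94] 241 [93, 90, 94] 242 [93, 91, 93] 243 [93, 90, 93] 244 [92, 90, 93] 245 [94, 91, 94] 246 [93, 90, 94] 247 [94, 90, 94] 248 [93, 91, 93] 249 [93, 90, 93] 250 [93, 90, 94] 251 [93, 90, 93] 252 [92, 90, 93] 253 [92, 90, 94] 254 [92, 90, 93] 255 [93, 90, 94] 256 [92, 90, 94] 257 [93, 91, 94] 258 [93, 90, 93] 259 [93, 91, 94] 260 [92, 89, 92] 261 [89, 78, 81] 262 [80, 44, 43] 263 [82, 24, 23] 264 [97, 24, 21] 265 [110, 26, 24] 266 [112, 26, 24] 267 [112, 26, 23] 268 [112, 26, 24] 269 [113, 26, 24] 270 [112, 26, 23] 271 [111, 25, 23] 272 [113, 26, 23] 273 [112, 26, 23] 274 [112, 26, 23] 275 [96, 24, 22] [ 0.5861 -0.0016  0.0586] [-1.19 -2.99 -0.57]
```

View pics/c12.png

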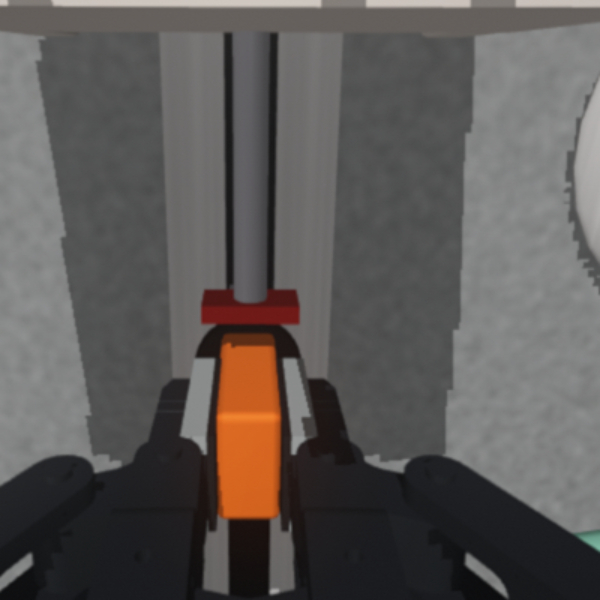

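```bash
cat > b.py <<'E'
from h import *
import sys
def edge(f,z=.0454):
    w=Cam(f); red=(w.im[:,:,0].astype(int)>w.im[:,:,1]*2.2)&(w.im[:,:,0]>60)&(hsv(w.im)[:,:,0]>170)|((w.im[:,:,0].astype(int)>w.im[:,:,1]*3)&(w.im[:,:,0]>60))
    u=(310,312,314,340,342,344) if len(sys.argv)<3 else None
    ys=[]
    for c in (304,306,308,344,346,348):
        R=w.im[:,c,0].astype(int)-w.im[:,c,1]; v=np.where(R[150:300]>40)[0]+150
        if len(v): b=v.max(); ys.append((c,b+ (R[b]-40)/(R[b]-R[b+1]) ))
    p=w.plane(ys,z); return ys[0],ys[-1],p.mean(0)@[.1337,.991,0],p.mean(0)
if __name__=="__main__":
    for f in sys.argv[1:]: print(f,edge(f))
E
python3 -c "
from b import *
for f in ('w5.npz','w6.npz'): print(edge(f))
print(.5837*.1337-.0196*.991,.5861*.1337-.0016*.991)"
```

```text
((304, np.float64(240.55263157894737)), (348, np.float64(240.85294117647058)), np.float64(0.08102337952328109), array([0.58695895, 0.0025701 , 0.0454    ]))
((304, np.float64(275.7631578947368)), (348, np.float64(275.93939393939394)), np.float64(nan), array([nan, nan, nan]))
0.05861709000000001 0.07677597b.py:9: RuntimeWarning: divide by zero encountered in scalar divide
  if len(v): b=v.max(); ys.append((c,b+ (R[b]-40)/(R[b]-R[b+1]) ))
```

```bash
sed -i 's/150:300\]/150:281]/; s/(304,306,308,344,346,348)/(298,300,302,352,354,356)/' b.py; python3 b.py w5.npz w6.npz
```

```text
w5.npz ((298, np.float64(240.54054054054055)), (356, np.float64(240.84848484848484)), np.float64(0.0889334059762782), array([0.58845892, 0.01034959, 0.0454    ]))
w6.npz ((298, np.float64(275.5833333333333)), (356, np.float64(275.8888888888889)), np.float64(0.0911533433101212), array([0.5887753 , 0.01254701, 0.0454    ]))
```

Emit:
arm_command(motion="0 0 1 0 0 0; 0 0 2 0 0 0; 0 0 3.3 0 0 0; 0 0 3.3 0 0 0; 0 0 3.3 0 0 0")

```text
clock: 13.72
position: [0.5866, 0.0019, 0.0586]
ee_rot: [[0.992, -0.0, 0.13], [-0.13, -0.0, 0.992], [0.0, -1.0, -0.0]]
force: [0.1, -4.6, -0.8]
grip_width: 0.153
```

Run:
```python
from b import *
w=grab('wrist','w7'); print(edge('w7.npz'))
from workcell import manip
s=manip.state();print(np.round(s['position'],4),np.round(s['force'],2))
o=slot(w,110,240,295,370,.0313,10); print(o[:,4:7].round(1).tolist())
P=lambda x,y:(160+x/1.5-.2,60+y/1.5-.2)
b=w.plane([P(217,413),P(280,413),P(218,516),P(279,516)],.088)[:,:2]; print('bar',b.mean(0),'line x',.58679+.13416*b.mean(0)[1])
```

```text
((298, np.float64(275.8787878787879)), (356, np.float64(276.1666666666667)), np.float64(0.09472302088372685), array([0.58924996, 0.01608507, 0.0454    ]))
[0.5865 0.002  0.0586] [-1.49 -3.64 -0.96]
[[110.0, 309.5, 344.2], [120.0, 309.5, 344.2], [130.0, 309.5, 344.0], [140.0, 309.6, 343.7], [150.0, 309.6, 343.6], [160.0, 309.6, 343.4], [170.0, 309.8, 343.3], [180.0, 309.8, 343.2], [190.0, 309.8, 343.0], [200.0, 310.1, 342.7], [210.0, 310.1, 342.7], [220.0, 310.2, 342.4], [230.0, 310.4, 342.3]]
bar [0.58694608 0.00260229] line x 0.5871391230490364
```

Emit:
arm_command(motion="0.3 1 0 0 0 0; 0.3 2 0 0 0 0; 0.3 3.5 0 0 0 0; 0.3 5 0 0 0 0; 0.3 6 0 0 0 0; 0.3 7 0 0 0 0; 0.3 7 0 0 0 0; 0.3 7 0 0 0 0")

```text
clock: 14.78
position: [0.5869, 0.002, 0.0543]
ee_rot: [[0.992, 0.0, 0.13], [-0.13, 0.001, 0.992], [0.0, -1.0, 0.001]]
force: [-6.4, -3.2, 14.5]
grip_width: 0.153
```

Emit:
arm_command(motion="-0.3 1 0 0 0 0; -0.3 2 0 0 0 0; -0.3 3 0 0 0 0; -0.3 3 0 0 0 0; -0.3 3 0 0 0 0")

```text
clock: 15.4
position: [0.5869, 0.002, 0.052]
ee_rot: [[0.992, 0.001, 0.13], [-0.13, 0.001, 0.992], [0.001, -1.0, 0.002]]
force: [-7.1, -3.2, 18.4]
grip_width: 0.157
```

Run:
```python
from b import *
w=grab('wrist','w8'); print(edge('w8.npz',.039))
for f in ('w7.npz','w8.npz'):
    c=Cam(f); g=c.im[:,:,0].astype(int)-c.im[:,:,2]
    col=g[270:430,325]; v=np.where(col>60)[0]+270; row=g[390,280:370]; u=np.where(row>60)[0]+280; print(f,v.min(),v.max(),u.min(),u.max(), 'edge', [int(c.im[r,325,0]) for r in range(328,344,2)])
```

```text
((298, np.float64(326.0)), (356, np.float64(295.6666666666667)), np.float64(nan), array([nan, nan, nan]))
w7.npz 270 405 305 346 edge [200, 201, 201, 213, 233, 238, 231, 222]
w8.npz 270 406 305 346 edge [203, 203, 203, 213, 232, 239, 233, 225]b.py:9: RuntimeWarning: divide by zero encountered in scalar divide
  if len(v): b=v.max(); ys.append((c,b+ (R[b]-40)/(R[b]-R[b+1]) ))
```

Emit:
arm_command(motion="0 0 0 0 -0.08 0; 0 0 0 0 -0.16 0; 0 0 0 0 -0.24 0; 0 0 0 0 -0.32 0; 0 0 0 0 -0.4 0; 0 0 0 0 -0.4 0")

```text
clock: 16.2
position: [0.5884, 0.0008, 0.0522]
ee_rot: [[0.964, 0.004, -0.266], [0.266, -0.0, 0.964], [0.004, -1.0, -0.002]]
force: [-3.9, -5.3, 14.9]
grip_width: 0.156
```

Run:
```python
from b import *
w=grab('wrist','w9')
r=w.im[60:460,160:560]; cv2.imwrite('pics/c13.png',cv2.resize(r,None,fx=1.5,fy=1.5)[:,:,::-1])
from workcell import manip
s=manip.state();print(np.round(s['position'],4),np.round(s['force'],2),np.round(s['torque'],2),np.round(s['joint_pos'],3))
```

```text
[0.5884 0.0007 0.0523] [-4.59 -5.86 15.15] [-1.25  1.08  0.03] [-0.362  0.575  0.474  1.652 -0.302  0.983  0.484]
```

View pics/c13.png

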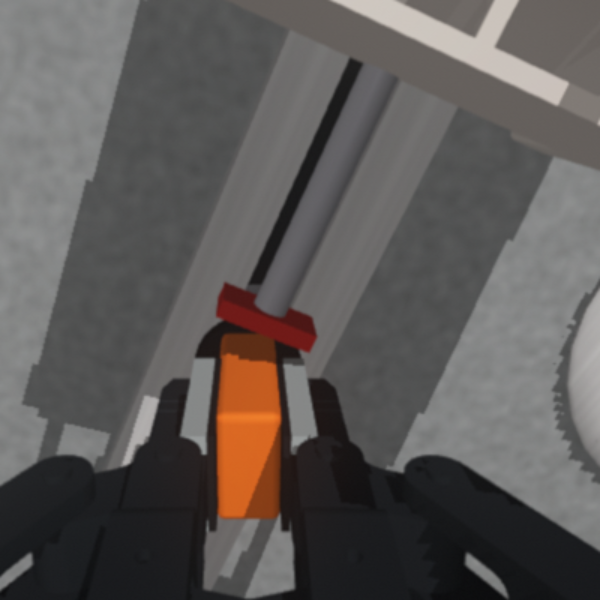

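Emit:
arm_command(motion="-0.5 0.2 0.7 0 0 0; -1 0.4 1.3 0 0 0; -1 0.4 1.3 0 0 0; -1 0.4 1.3 0 0 0")

```text
clock: 16.75
position: [0.5883, 0.0008, 0.0522]
ee_rot: [[0.964, 0.007, -0.265], [0.265, -0.002, 0.964], [0.006, -1.0, -0.004]]
force: [-2.4, -6.2, 14.4]
grip_width: 0.157
```

Emit:
arm_command(motion="-0.2 0 0.4 0 -0.08 0; -0.5 0 0.8 0 -0.16 0; -0.5 0 0.8 0 -0.24 0; -0.5 0 0.8 0 -0.32 0; -0.5 0 0.8 0 -0.4 0; -0.5 0 0.8 0 -0.4 0")

```text
clock: 17.5
position: [0.5878, 0.0014, 0.0526]
ee_rot: [[0.785, 0.007, -0.62], [0.62, -0.002, 0.785], [0.005, -1.0, -0.006]]
force: [-2.7, -6.6, 16.2]
grip_width: 0.153
```

Emit:
arm_command(motion="0 0.8 0.4 0 -0.08 0; 0 0.8 0.6 0 -0.16 0; 0 0.8 0.6 0 -0.24 0; 0 0.8 0.6 0 -0.32 0; 0 0.8 0.6 0 -0.4 0; 0 0.8 0.6 0 -0.4 0")

```text
clock: 18.25
position: [0.5875, 0.0017, 0.0521]
ee_rot: [[0.481, 0.007, -0.876], [0.876, -0.002, 0.481], [0.002, -1.0, -0.007]]
force: [-3.5, -7.8, 16.5]
grip_width: 0.152
```

Emit:
arm_command(motion="0 0.2 0 0 -0.08 0; 0 0.2 0 0 -0.16 0; 0 0.2 0 0 -0.24 0; 0 0.2 0 0 -0.32 0; 0 0.2 0 0 -0.38 0; 0 0.2 0 0 -0.38 0; 0 0.2 0 0 -0.38 0")

```text
clock: 19.12
position: [0.5874, 0.0016, 0.0519]
ee_rot: [[0.123, 0.007, -0.992], [0.992, -0.002, 0.123], [-0.001, -1.0, -0.007]]
force: [-2.8, -6.4, 17.3]
grip_width: 0.154
```

Run:
```python
from b import *
w=grab('wrist','w10'); t=grab('scene','s10')
r=w.im[60:460,160:560]; cv2.imwrite('pics/c14.png',cv2.resize(r,None,fx=1.5,fy=1.5)[:,:,::-1])
r=cv2.resize(t.im[190:350,250:450],None,fx=4,fy=3.7,interpolation=2); cv2.imwrite('pics/c15.png',r[:,:,::-1])
from workcell import manip
s=manip.state();print(np.round(s['position'],4),np.round(s['force'],2),np.round(s['torque'],2),np.round(s['ee_rot'],3).tolist())
print('line x',.58679+.13416*s['position'][1])
```

```text
[0.5873 0.0016 0.0519] [-3.61 -6.34 16.49] [-1.64  0.85 -0.06] [[0.123, 0.007, -0.992], [0.992, -0.002, 0.123], [-0.002, -1.0, -0.007]]
line x 0.587007876923897
```

View pics/c14.png

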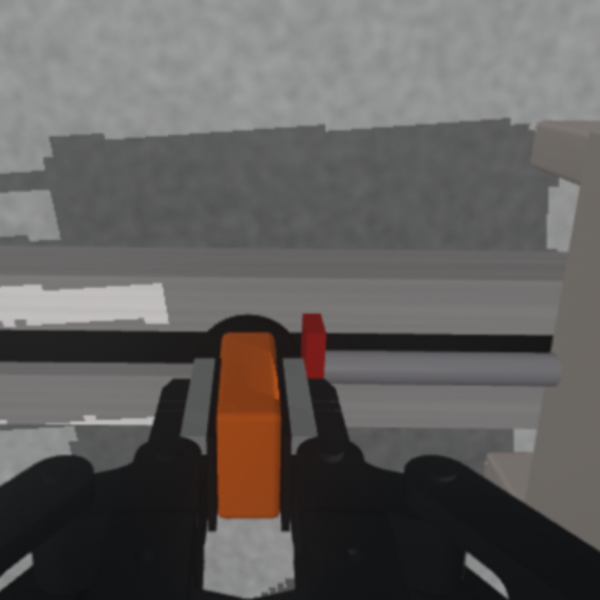

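View pics/c15.png

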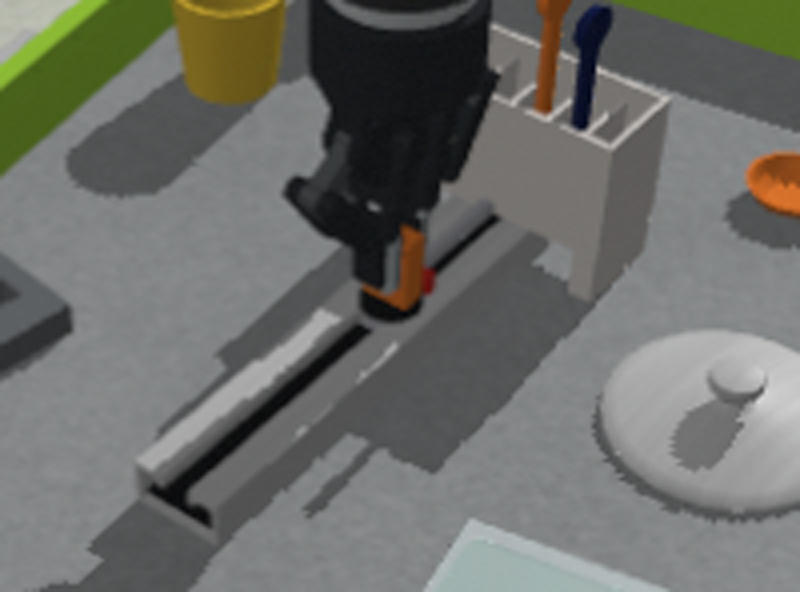

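Emit:
arm_command(motion="0 -1 0 0 0 0; 0 -2 0 0 0 0; 0 -3 0 0 0 0; 0 -4 0 0 0 0; 0 -5 0 0 0 0; 0 -5 0 0 0 0")

```text
clock: 19.98
position: [0.5871, 0.0017, 0.0539]
ee_rot: [[0.122, 0.006, -0.992], [0.992, -0.003, 0.122], [-0.002, -1.0, -0.007]]
force: [2.3, -6.9, 1.9]
grip_width: 0.15
```

```bash
cat > lat.py <<'E'
from b import *
def lat(f,zt,pts):
    w=Cam(f); g=cv2.cvtColor(w.im,cv2.COLOR_RGB2GRAY).astype(float); F=.0033; M=[]
    for c in list(range(170,290,10))+list(range(390,520,10)):
        col=g[262:312,c]; v=np.where(col<60)[0]+262
        if len(v)<3: continue
        a,b=v[0],v[-1]
        M.append((c,a,b))
    M=np.array(M); 
    P=lambda x,y:(160+x/1.5-.2,60+y/1.5-.2)
    A=w.plane(M[:,[0,1]]-[0,.5],F+.028)[:,:2];B=w.plane(M[:,[0,2]]+[0,.5],F+.028)[:,:2]
    print(M.tolist())
    L=M[:,0]<300
    m=(A[L]+B[L])/2; print('width',np.hypot(*(A-B).T).round(4))
    k=np.polyfit(m[:,1],m[:,0],1); print('line',k)
    b=w.plane([P(*p) for p in pts],zt)[:,:2]; c=b.mean(0); print('bar',c,'line x',np.polyval(k,c[1]),'old line',.58679+.13416*c[1])
if __name__=="__main__":
    lat('w10.npz',.0519+.0298,[(217,416),(280,416),(218,516),(279,516)])
E
python3 lat.py
python3 - <<'E'
from b import *
w=grab('wrist','w11'); t=grab('scene','s11')
r=w.im[220:420,220:480]; cv2.imwrite('pics/c16.png',cv2.resize(r,None,fx=3,fy=3,interpolation=2)[:,:,::-1])
from workcell import manip
s=manip.state();print(np.round(s['position'],4),np.round(s['force'],2))
E
```

```text
[[170, 280, 300], [180, 280, 300], [190, 280, 300], [200, 281, 300], [210, 281, 300], [220, 281, 301], [230, 281, 301], [240, 281, 301], [250, 281, 301], [260, 281, 301], [270, 281, 301], [280, 281, 301], [390, 282, 293], [400, 282, 293], [410, 282, 293], [420, 283, 293], [430, 283, 293], [440, 283, 293], [450, 283, 294], [460, 283, 294], [470, 283, 294], [480, 283, 294], [490, 283, 294], [500, 283, 294], [510, 284, 294]]
width [0.0097 0.0097 0.0097 0.0093 0.0093 0.0097 0.0097 0.0097 0.0097 0.0097
 0.0097 0.0097 0.0055 0.0055 0.0055 0.0051 0.0051 0.0051 0.0055 0.0055
 0.0055 0.0055 0.0055 0.0055 0.0051]
line [0.13602848 0.58481689]
bar [0.58828907 0.00295476] line x 0.5852188238954664 old line 0.587186411016728
[0.5871 0.0017 0.0538] [ 1.5  -6.35  0.87]
```

View pics/c16.png

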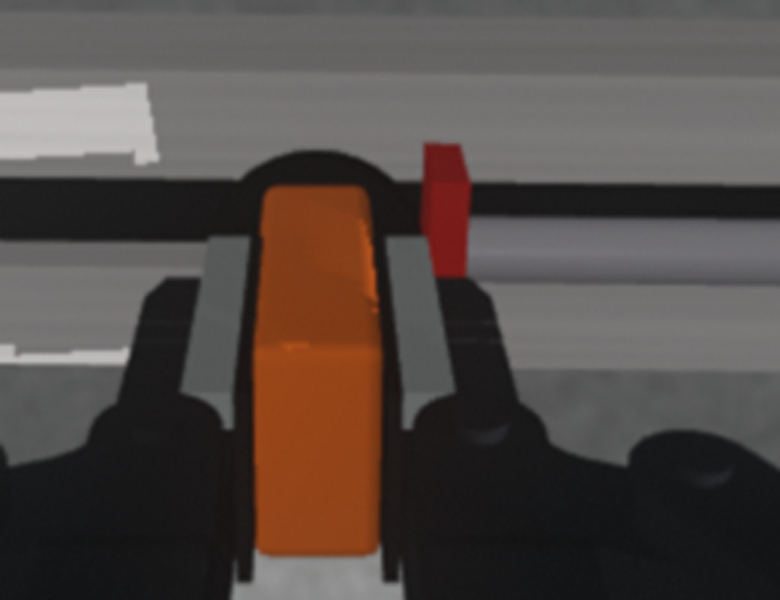

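Run:
```python
from b import *
w=Cam('w11.npz'); F=.0033
C=lambda x,y:(220+x/3-.33,220+y/3-.33)
A=w.plane([C(100,179),C(220,180)],F+.028); B=w.plane([C(30,264),C(180,267)],F+.028)
n=np.array([.991,-.133,0])
print('A',A@n,'B',B@n,'width',(B@n).mean()-(A@n).mean(),'ctr',((A@n)+(B@n)).mean()/2)
b=w.plane([C(255,347),C(382,347),C(257,555),C(378,555)],.0539+.0298); print('bar',b@n,(b@n).mean(),np.ptp(b@n))
# vertical lower end/front face bottom corner: disc? front face of bar bottom
print('old line',(np.array([.58679,0,0])@n))
import json
g=w.im[:,190].tolist(); print([(v,w.im[v,190].tolist()) for v in range(274,316,2)])
```

```text
A [0.57475992 0.5747233 ] B [0.58816319 0.58840969] width 0.013544825201791011 ctr 0.5815140241678354
bar [0.56972369 0.56957258 0.5948038  0.59464678] 0.5821867127649806 0.02523121745153456
old line 0.5815088900000001
[(274, [173, 171, 170]), (276, [119, 119, 118]), (278, [88, 87, 87]), (280, [31, 31, 32]), (282, [32, 32, 32]), (284, [32, 31, 32]), (286, [31, 31, 31]), (288, [32, 32, 32]), (290, [31, 32, 31]), (292, [30, 30, 31]), (294, [31, 31, 31]), (296, [31, 31, 31]), (298, [31, 31, 31]), (300, [94, 93, 93]), (302, [104, 102, 102]), (304, [103, 101, 102]), (306, [103, 100, 101]), (308, [113, 111, 111]), (310, [119, 118, 117]), (312, [117, 117, 116]), (314, [118, 116, 116])]
```

Emit:
arm_command(motion="0 -0.5 0 0 0 0; 0 -1 0 0 0 0; 0 -1 0 0 0 0; 0 -1 0 0 0 0")

```text
clock: 20.58
position: [0.587, 0.0017, 0.054]
ee_rot: [[0.122, 0.006, -0.992], [0.992, -0.003, 0.122], [-0.002, -1.0, -0.006]]
force: [3.7, -6.4, -1.9]
grip_width: 0.157
```

Run:
```python
from b import *
def rect(w,u0,u1,v0,v1):
    uv=[(u,v) for u in range(u0,u1,2) for v in range(v0,v1,2)]; return np.median(w.dep(uv)[:,2])
P=lambda x,y:(int(160+x/1.5),int(60+y/1.5))
for f,rr in (('w4.npz',[(276,296,80,170),(350,360,80,130)]),('w7.npz',[(276,300,130,240),(352,375,130,240)]),('w10.npz',[(170,270,252,268),(390,500,254,274)]),('w11.npz',[(170,270,252,268),(390,500,254,274)])):
    w=Cam(f); print(f,'bar',rect(w,312,340,345,395).round(4),'rail',[rect(w,*r).round(4) for r in rr])
```

```text
w4.npz bar 0.0896 rail [np.float64(0.0313), np.float64(0.0312)]
w7.npz bar 0.0881 rail [np.float64(0.0313), np.float64(0.0313)]
w10.npz bar 0.0815 rail [np.float64(0.0312), np.float64(0.0313)]
w11.npz bar 0.0833 rail [np.float64(0.0312), np.float64(0.0313)]
```

Emit:
arm_command(motion="0 1.5 0 0 0 0; 0 3 0 0 0 0; 0 4.5 0 0 0 0; 0 5.2 0.5 0 0 0; 0 5.2 1 0 0 0; 0 5.2 1 0 0 0")

```text
clock: 21.32
position: [0.5872, 0.0016, 0.0532]
ee_rot: [[0.123, 0.009, -0.992], [0.992, -0.003, 0.123], [-0.001, -1.0, -0.009]]
force: [-3.0, -7.0, 16.7]
grip_width: 0.155
```

Emit:
arm_command(motion="0 0.7 1 0 0 0; 0 0.9 2 0 0 0; 0 0.9 2.5 0 0 0; 0 0.9 2.5 0 0 0")

```text
clock: 21.82
position: [0.587, 0.0017, 0.053]
ee_rot: [[0.123, 0.014, -0.992], [0.992, -0.003, 0.123], [-0.001, -1.0, -0.014]]
force: [1.2, -6.9, 16.1]
grip_width: 0.151
```

```bash
cat > look.py <<'E'
from b import *
import sys
from workcell import manip
tag=sys.argv[1]
w=grab('wrist',tag)
s=manip.state();print(np.round(s['position'],4),np.round(s['force'],2),np.round(s['torque'],2),np.round(s['ee_rot'],3).tolist())
def rect(u0,u1,v0,v1): return np.median(w.dep([(u,v) for u in range(u0,u1,2) for v in range(v0,v1,2)])[:,2])
b=rect(312,340,345,395); r=rect(170,270,252,268); print('grip h',b-r+.028-.014)
n=np.array([.991,-.133,0])
# bar top face extents along image v at columns 315..337
g=w.im[:,:,0].astype(int)-w.im[:,:,2]
bot=[];mid=[]
for c in range(314,340,3):
    v=np.where(g[300:430,c]>50)[0]+300; bot.append((c,v.max()+.5))
p=w.plane(bot,b); print('bar +x edge minus 13mm:',(p@n).mean()-.013,'slot ctr .5815; tcp',s['position']@n)
r=w.im[220:420,220:480]; cv2.imwrite(f'pics/{tag}c.png',cv2.resize(r,None,fx=3,fy=3,interpolation=2)[:,:,::-1])
E
python3 look.py w12
```

```text
[0.587  0.0017 0.053 ] [-0.35 -7.45 16.47] [-1.75  0.11 -0.07] [[0.123, 0.014, -0.992], [0.992, -0.003, 0.123], [-0.001, -1.0, -0.014]]
grip h 0.06533906747249217
bar +x edge minus 13mm: 0.5819917823951352 slot ctr .5815; tcp 0.5814827811162476
```

Emit:
arm_command(motion="0 0.8 0 0 0.08 0; 0 1 0 0 0.15 0; 0 1 0 0 0.05 0; 0 1 0 0 -0.08 0; 0 1 0 0 -0.15 0; 0 1 0 0 -0.05 0; 0 1 0 0 0 0; 0 1 0 0 0 0")

```text
clock: 22.88
position: [0.5861, 0.003, 0.0518]
ee_rot: [[0.122, 0.012, -0.992], [0.993, -0.002, 0.122], [-0.0, -1.0, -0.012]]
force: [-0.4, -5.2, 18.5]
grip_width: 0.154
```

```bash
python3 look.py w13
```

```text
[0.5861 0.0029 0.0518] [-0.75 -6.09 18.47] [-1.34  0.35  0.04] [[0.122, 0.012, -0.992], [0.993, -0.001, 0.122], [-0.0, -1.0, -0.012]]
grip h 0.06422873302965608
bar +x edge minus 13mm: 0.5809964603773102 slot ctr .5815; tcp 0.5804734580195297
```

View pics/w13c.png

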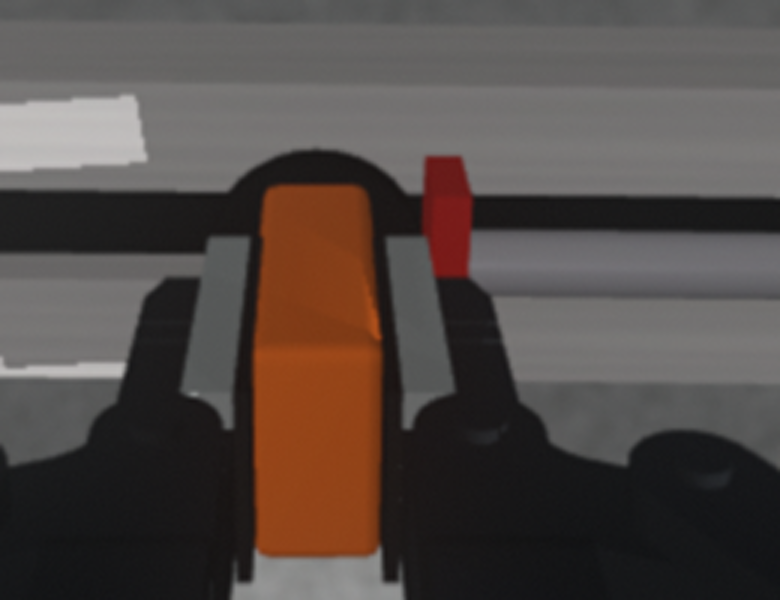

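Emit:
arm_command(motion="0 -1 -0.4 0 0 0; 0 -2 -0.8 0 0 0; 0 -3 -1.2 0 0 0; 0 -4 -1.6 0 0 0; 0 -5 -2 0 0 0; 0 -5 -2 0 0 0")

```text
clock: 23.68
position: [0.5862, 0.003, 0.0547]
ee_rot: [[0.122, 0.008, -0.993], [0.993, -0.001, 0.122], [-0.0, -1.0, -0.008]]
force: [0.1, -5.8, 10.4]
grip_width: 0.15
```

```bash
python3 look.py w14
```

```text
[0.5863 0.003  0.0547] [-0.74 -4.66 10.11] [-1.34  0.22  0.03] [[0.122, 0.008, -0.993], [0.993, -0.001, 0.122], [-0.0, -1.0, -0.008]]
grip h 0.06701188253129717
bar +x edge minus 13mm: 0.5809774754642869 slot ctr .5815; tcp 0.5805784468415814
```

Emit:
arm_command(motion="0 -1 -0.3 0 0 0; 0 -2 -0.6 0 0 0; 0 -3 -0.9 0 0 0; 0 -3 -0.9 0 0 0")

```text
clock: 24.22
position: [0.5862, 0.003, 0.0562]
ee_rot: [[0.122, 0.006, -0.993], [0.993, -0.001, 0.122], [-0.001, -1.0, -0.006]]
force: [0.3, -5.4, 4.3]
grip_width: 0.153
```

```bash
python3 look.py w15
```

```text
[0.5863 0.003  0.0562] [ 0.58 -5.47  5.15] [-1.28 -0.04  0.02] [[0.122, 0.006, -0.993], [0.993, -0.001, 0.122], [-0.001, -1.0, -0.006]]
grip h 0.06844590306895916
bar +x edge minus 13mm: 0.5810113448935137 slot ctr .5815; tcp 0.5806107746187761
```

Emit:
arm_command(motion="0 -0.4 0 0 0 0; 0 -0.8 0 0 0 0; 0 -0.8 0 0 0 0; 0 -0.8 0 0 0 0")

```text
clock: 24.78
position: [0.5863, 0.003, 0.0563]
ee_rot: [[0.122, 0.006, -0.993], [0.993, -0.002, 0.122], [-0.001, -1.0, -0.006]]
force: [2.2, -5.8, 1.2]
grip_width: 0.152
```

Emit:
arm_command(motion="0 0 0 0 0 0; 0 0 0 0 0 0; 0 0 0 0 0 0; 0 0 0 0 0 0; 0 0 0 0 0 0", claw=0.45)

```text
clock: 25.4
position: [0.5836, 0.0047, 0.0549]
ee_rot: [[0.12, -0.0, -0.993], [0.993, 0.0, 0.12], [0.0, -1.0, 0.0]]
force: [-0.4, 0.2, 0.2]
grip_width: 0.449
```

```bash
python3 look.py w16
```

```text
[0.5836 0.0046 0.0549] [ 0.71  0.08 -0.14] [0.05 0.01 0.01] [[0.12, -0.0, -0.993], [0.993, 0.0, 0.12], [0.0, -1.0, 0.0]]
grip h 0.0684639314249499
bar +x edge minus 13mm: 0.5814525281117543 slot ctr .5815; tcp 0.5777146725066402
```

View pics/w16c.png

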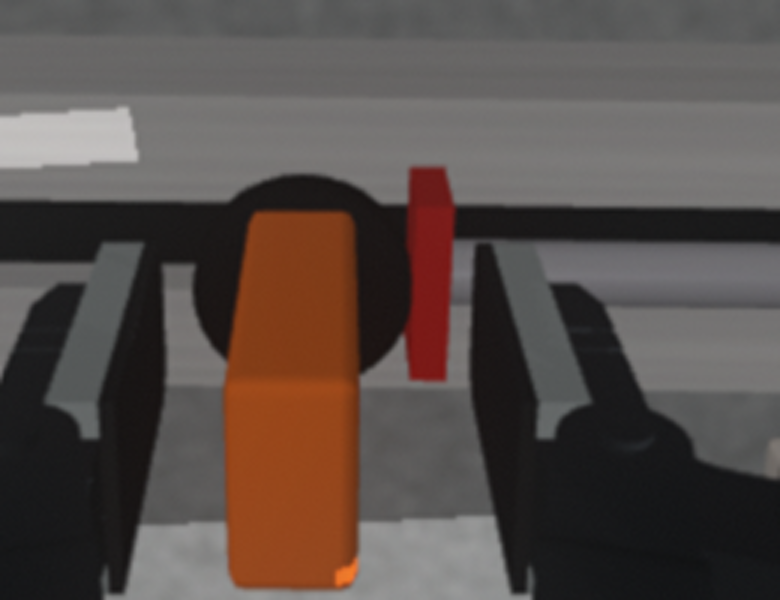

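Emit:
arm_command(motion="0 -10 0 0 0 0; 0 -30 0 0 0 0; 0 -60 0 0 0 0; 0 -100 0 0 0 0; 0 -140 0 0 0 0; 0 -150 30 0 0 0; 0 -150 60 0 0 0; 0 -150 60 0 0 0; 0 -150 60 0 0 0")

```text
clock: 26.58
position: [0.5248, 0.0116, 0.2056]
ee_rot: [[0.121, 0.002, -0.993], [0.993, 0.0, 0.121], [0.0, -1.0, -0.002]]
force: [-0.1, -0.3, 0.0]
grip_width: 0.45
```

Run:
```python
from b import *
w=grab('wrist','w17'); t=grab('top','t17'); s=grab('scene','s17')
r=cv2.resize(s.im[190:350,250:450],None,fx=4,fy=3.7,interpolation=2); cv2.imwrite('pics/c20.png',r[:,:,::-1])
```

```text
(no output)
```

View pics/w17.png

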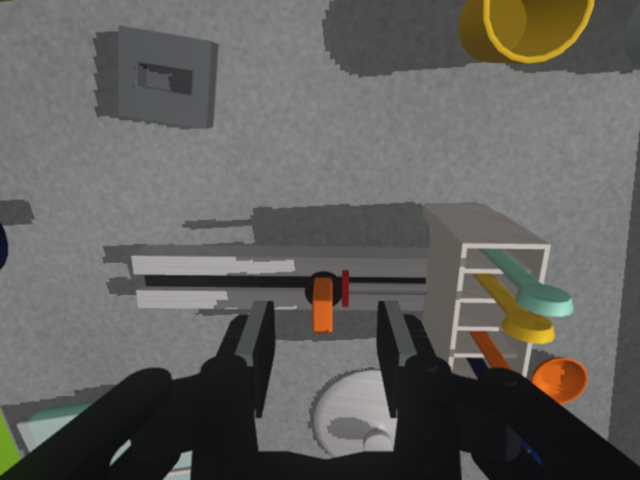

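View pics/c20.png

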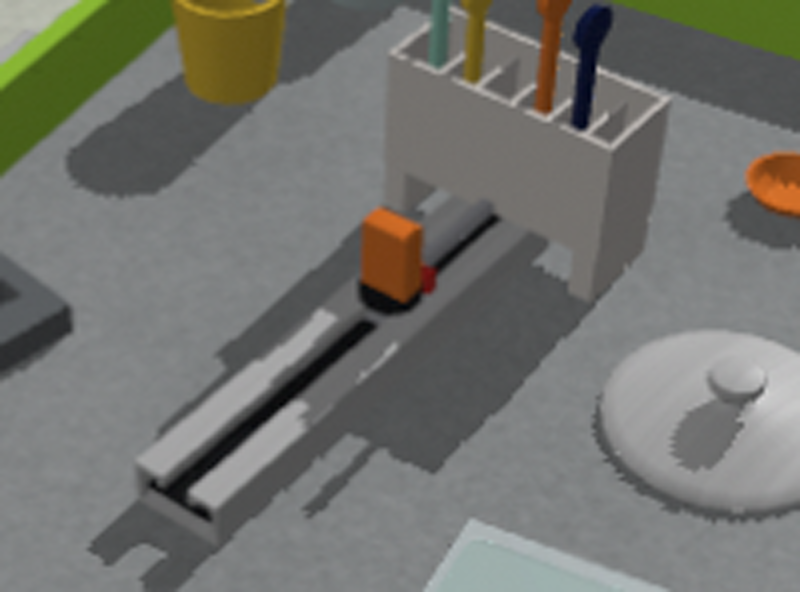

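View pics/t17.png

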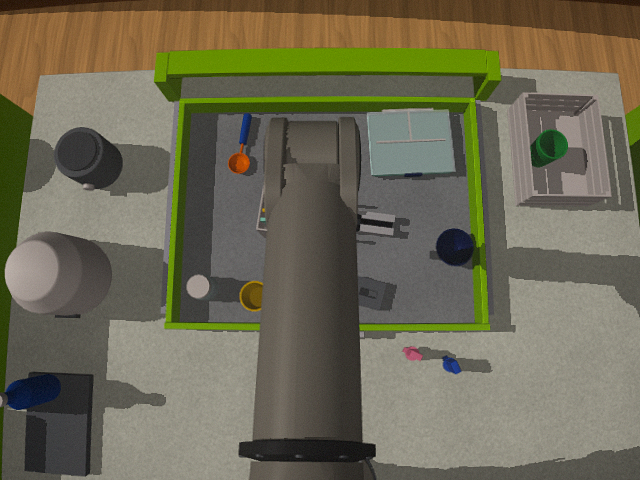

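Run:
```python
from b import *
w=Cam('w17.npz'); R=w.im[:,:,0].astype(int)-w.im[:,:,1]; sub=(R[265:310,335:355]>40)&(w.im[265:310,335:355,1]<50)
v,u=np.where(sub); print(u.min()+335,u.max()+335,v.min()+265,v.max()+265)
p=w.plane([(u.min()+334.5,(v.min()+v.max())/2+265)],.0454)[0]; print('bumper travel',p@[.1337,.991,0]-.08893)
b=[(315,281),(331,281),(314,331),(332,331)]; q=w.plane(b,.0858)[:,:2]; d=q[2]+q[3]-q[0]-q[1]; print('bar ctr',q.mean(0),'az',np.rad2deg(np.arctan2(d[1],d[0])))
from workcell import manip; manip.close_job()
```

```text
342 348 270 306
bumper travel 0.007586899181844339
bar ctr [0.5795289  0.00476611] az -7.0182315236836335
the job is handed in; nothing more can be done
```

The stud is locked across the slot in the rail with the bumper still pushed in. I handed the job in at about 27 s of the 67 s limit, and no verdict was reported.

**What I did:** I lifted the orange stud from its block, lowered it into the slot and felt the strip, then slid it until the bumper was in about 5.5 mm. I pressed it to a grip height of about 64 mm, twisted it a quarter turn, let it rise into the grooves, released it and backed off.

**Trouble on the way:**
- The first rise stopped at 66.0 mm with the rail holding the stud down. The foot was probably about 1 mm off centre, with a horn under a lip.
- I pressed down again, wiggled it about 0.15 rad, moved it about 1 mm back to centre, and it then rose to 68.4 mm.
- The highest vertical force I read on the tool was about 18 N. The 55 N limit is on the stud against the rail, which I could not read directly.

**Last checks:**

| Check | Reading | Wanted |
|---|---|---|
| Grip height above rail, after release | 68.5 mm | 66.5–70.5 mm |
| Offset from slot centre line, after release | about 0.1 mm | within 4 mm |
| Foot across the slot (bar at −7.0°, rail's cross axis at −7.6°) | about 0.01 rad off | below 0.25 rad |
| Bumper travel | 6.6–7.6 mm | 1.5–10 mm |

- **Disagreement on bumper travel:** tool travel gives about 6.6 mm and the last wrist picture about 7.6 mm. Both are in range, but above the 5 mm you asked for because the wiggle pushed it in further.
- **Bar centre in the last picture:** with hand-picked corners from farther away it came out about 8 mm off the centre line. I did not trust it, because it disagrees with the closer measurement and both pictures show the disc sitting in the slot.
- **Bystanders:** they look unmoved in the last pictures, though the arm hid the pot lid from the top camera. I checked this by eye and did not measure it.

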